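# Cap the film canisters and shut the case

## Robot

A 6-joint arm with a two-finger parallel gripper is mounted at the origin on the work surface. World frame = base frame: x ahead of the robot, y to its left, z up, the work surface at z = 0. Lengths are in m, angles in rad, forces in N, time in s.
With the tool pointing down it reaches from about 0.425 to 0.95 m from the base axis. Payload 3.5 kg.
Tool frame: the origin (TCP) lies at the very end of the fingers, on their centre line; the grasp point (between the pads) lies behind it (ctrl.grasp_offset is the z of the grasp point in the tool frame, in m); z points along the fingers, x is the direction in which the jaws open and shut, and the axes are right-handed (so a half turn about z gives the same grasp; the last joint's range is limited). The gripper opens to 85 mm and grips with 20 to 120 N. Pads are 22 mm wide; open, the fingers measure 114 mm over their backs; the gripper's body (76 mm by 85 mm) begins 54 mm behind the grasp point. The pads swing forward as they close: fully open they stand 13 mm farther back than shut.
Start: joints at [-1.454, 0.286, 1.577, -0, 1.279, -0.15], TCP at [0.178, -0.651, 0.231] pointing down, gripper open.
Joint ranges: [-2.77, 2.77], [-0.9, 2.22], [0.21, 2.48], [-1.53, 4.67], [0.24, 2.81], [-2.84, 2.84]. Speed limits (rad/s): [2.79, 2.79, 3.14, 3.14, 3.14, 3.14].

## Interface

Orientations are given as a unit quaternion [x, y, z, w].
In Python, from plant import ctrl gives the robot as it stands.
- The arm moves only by the shell command python3 -m jog 'ROWS' [FORCE]. ROWS is JSON, a list of rows, each an object with "grip": the closure, from 0 (fully open) to 1 (shut); "xyz": the shift along the tool's x, y, z in m, a list of three; "dr": the turn, a rotation vector about the tool's x, y, z in rad, a list of three. A call has 1 to 12 rows; each row is the pose to reach, as a shift and turn from the pose commanded when the call began, along the tool's axes at that moment; what a row does not reach only later rows make up. A row lasts 1/12 s, in which the tool goes at most 41.7 mm and 7.16 degrees, less where a joint would pass 70% of its speed; a pose out of reach is approached as far as the arm can. A call with a gripper value outside its range is refused whole. The fingers move at their own pace and stop on an object; FORCE is the grip in N (left out, the last holds). Time passes only in rows, so rows that repeat a pose let the fingers close. It gives the time, the measured TCP pose, the force and the opening at its end, in the units of the state.
- ctrl.get_state(): the state, without advancing time (a new reading comes with each control period).
- ctrl.read_camera(name): name is "scene" or "top" or "wrist"; returns the picture (420x560x3 uint8, red, green, blue); there is no depth.
- ctrl.get_calibration(name): a dict with "mtx" (3x3 intrinsics, pixels), "R" (3x3) and "t" (3): a world point X has camera coordinates R X + t; the wrist camera has in their place "hand_eye" (4x4, takes a point from camera to tool coordinates, whose origin is the TCP and whose axes are the tool frame's). Camera axes: x right, y down, z forward; pixel columns grow to the right and rows downward; lengths in m; the calibration is good to about 2 mm. The wrist camera is an equidistant fisheye: a pixel r from the principal point sees the ray r / f radians off the axis. A picture is of the moment at which its call begins: read the wrist's pose just before it. get_calibration takes no time and is no camera call.
- ctrl.sign_off(): hands the job in, once; it reports no verdict.
The state is a dict: "time": time; "qpos": joint angles; "dq": joint speeds; "joint_efforts": joint torques, N m; "eef_pos": TCP position; "tcp_rot": TCP orientation; "contact_force": force on the tool from outside, world axes, zero at the start; "wrist_torque": the same for the moment, N m; "opening": opening from 0.0 (shut) to 1.0 (fully open).
Only numpy, scipy, OpenCV 4.12 (cv2) and the standard library are available. Lean on these libraries where they do the work, as an engineer would, in place of code of your own. Each camera call takes 0.05 s, during which the arm holds its last target.

## Task

Two film canisters in the open case have lost their caps: the two caps lying on the desk look alike, but each belongs on only one of them, so try which cap fits which canister and push each one fully home. Then swing the case's lid over so that it falls shut, and leave everything else on the desk and in the case where it is.

Things in the scene. Friction and masses are not known exactly. Their poses are not given: they have to be found in the camera images.
- narrow_cap (a point): The narrower slip-on cap: plain aluminium, 45 mm across, bore 41 mm, 18.5 mm tall, skirt 16 mm deep inside, 20 to 30 g, lying loose on the desk, open side down. Origin at its centre, half-way up; z up out of its closed top. Fully home, its ceiling rests on the rim and its centre is 6.75 mm below the rim. Fits the 38.5 mm neck; on the 43 mm neck it stops with its open edge on the rim.
- wide_cap (a point): The wider slip-on cap: plain aluminium, 49.5 mm across, bore 45.5 mm, 18.5 mm tall, skirt 16 mm deep inside, 20 to 30 g, lying loose on the desk, open side down. Origin at its centre, half-way up; z up out of its closed top. Fully home, its ceiling rests on the rim and its centre is 6.75 mm below the rim. Fits the 43 mm neck; also drops loosely over the 38.5 mm one, which is wrong.
- well_near (a point): End well of the three in the case's foam, nearest the robot. The point is the rim centre (within 1 mm) of the open canister in it, z up, x along the row. The canister is aluminium with film inside, 58 mm tall, 47 mm across up to a shoulder 18 mm below the rim, then a straight neck, 38.5 mm on one canister, 43 mm on the other. Which one stands here changes from start to start.
- well_mid (a point): Middle well, 88 mm from well_near along the case's x. The point is the rim centre (within 1 mm) of the other open canister, same description, rim 61 mm above the desk. Both stand with 0.5 mm play in wells 27 mm deep; the foam's top is 31 mm and the walls of the case's base 16 mm below the rim, and 39 mm is free between caps on neighbouring canisters.
- shut_canister (a point): Canister with its cap already on (cap 49.5 mm across, top 60.5 mm above the foot), in the third well, 88 mm beyond well_mid; leave it. Origin on its axis, 30 mm above its foot.
- hinge (a point): Middle of the hinge line of the case, 45 mm above the desk, 61 mm from the row of wells. The case is fixed: grey sheet metal, 292 mm long (x, along hinge and row, away from the robot), 122 mm wide (y, from the row to the hinge and outward), base 45 mm high, 75 mm when shut. z up. Latches and handle are on the other long side.
- lid_edge (a point): Middle of the lid's outer edge on its free (latch) side, moving with the lid: shut, 122 mm in (-y of the case) from the hinge and 30 mm above it. The lid is a tray 292 x 122 x 30 mm, 0.4 kg; open, it stands up over the hinge side, highest at this edge, its flat outer face turned outward (+y of the case).
- case_lid (a joint): Opening of the lid, rad: 0 shut, 1.75 fully open on its stop, as it starts. Lightly damped: a push of 1 to 6 N on the outer face moves it. Below about 1.2 rad its weight is past the hinge and it swings shut in a second or two; above that it falls back open. A cap that is not fully home keeps it from shutting.
- spool1_mid (a point): White thread spool standing on the desk among the caps, 27 mm across, 52 mm tall. Origin at its centre. Leave it.
- spool2_mid (a point): White thread spool standing on the desk, 27 mm across, 58 mm tall. Origin at its centre. Leave it.
- loupe_mid (a point): Black loupe standing on the desk, 48 mm across, 46 mm tall. Origin at its centre. Leave it.
- pencil_mid (a point): Black pencil lying along its x, 170 mm long, 7 mm thick. Origin at its middle. Leave it.
- scissors_mid (a point): Scissors lying flat, about 220 mm long along x (blades to +x), 80 mm wide at the black handles, 10 mm high. Origin near the pivot. Leave them.
- cardbox_mid (a point): Small cream card box, 88 x 63 x 52 mm. Origin at its centre. Leave it.
Not all that is in view belongs to the job. What is shaped like the part that bears narrow_cap but brown or green is not meant.

How it is judged:
On the way, in this order (a step that is already met when the one before it is completed fails the run):
1. both caps are fully home on their canisters while the lid is still open (((horizontal distance between narrow_cap and well_near below 0.005 m and z of narrow_cap in the frame of well_near between -0.012 and -0.0042 m and angle between narrow_cap's own z axis and vertical below 0.09 rad) or (horizontal distance between narrow_cap and well_mid below 0.005 m and z of narrow_cap in the frame of well_mid between -0.012 and -0.0042 m and angle between narrow_cap's own z axis and vertical below 0.09 rad)) and ((horizontal distance between wide_cap and well_near below 0.005 m and z of wide_cap in the frame of well_near between -0.012 and -0.0042 m and angle between wide_cap's own z axis and vertical below 0.09 rad) or (horizontal distance between wide_cap and well_mid below 0.005 m and z of wide_cap in the frame of well_mid between -0.012 and -0.0042 m and angle between wide_cap's own z axis and vertical below 0.09 rad)) and value of joint case_lid above 1 rad), for 0.2 s.
2. the lid has fallen shut (value of joint case_lid below 0.04 rad), for 0.2 s.
At the end, for the whole second after the job is handed in: One cap is fully home on each of the two open canisters (cap axis within 5 mm of the well's axis, upright within 5 degrees, ceiling within 2.5 mm of the rim, in the two wells nearest the robot), and the lid is shut (below 0.04 rad) and at rest (((horizontal distance between narrow_cap and well_near below 0.005 m and z of narrow_cap in the frame of well_near between -0.012 and -0.0042 m and angle between narrow_cap's own z axis and vertical below 0.09 rad) or (horizontal distance between narrow_cap and well_mid below 0.005 m and z of narrow_cap in the frame of well_mid between -0.012 and -0.0042 m and angle between narrow_cap's own z axis and vertical below 0.09 rad)) and ((horizontal distance between wide_cap and well_near below 0.005 m and z of wide_cap in the frame of well_near between -0.012 and -0.0042 m and angle between wide_cap's own z axis and vertical below 0.09 rad) or (horizontal distance between wide_cap and well_mid below 0.005 m and z of wide_cap in the frame of well_mid between -0.012 and -0.0042 m and angle between wide_cap's own z axis and vertical below 0.09 rad)) and value of joint case_lid below 0.04 rad and velocity of joint case_lid between -0.05 and 0.05 rad/s); the robot touches nothing.
It fails at once if anything else on the desk, or the canister that is already capped, is moved more than 25 mm (distance of any of spool1_mid, spool2_mid, loupe_mid, pencil_mid, scissors_mid, cardbox_mid, shut_canister from where it was at the start of the episode above 0.025 m).
It also fails if it takes over 67 s, if anything falls off the work surface, if the arm or the gripper's body presses on something with over 40 N, if the wrist force passes 120 N, or if a joint passes its speed limit or range.

## Working session

There is one attempt and no reset: what is moved stays moved. The work goes in short steps, Python scripts to look and compute and a shell command to move; the robot and the scene stay as the last step left them, time stands still between calls to the robot, and variables do not carry over. Pictures are saved under pics/ and viewed, and the job is handed in when it is done.

```bash
ls; mkdir -p pics
python3 - <<'E'
from plant import ctrl
import cv2,numpy as np
np.set_printoptions(precision=4,suppress=True)
print(ctrl.get_state(), ctrl.grasp_offset)
for n in ["scene","top","wrist"]:
    im=ctrl.read_camera(n); cv2.imwrite(f"pics/{n}0.png",im[:,:,::-1]); print(n,ctrl.get_calibration(n))
E
```

```text
pics
{'time': 0.0, 'qpos': array([-1.454 ,  0.2872,  1.5782, -0.    ,  1.2786, -0.15  ]), 'dq': array([ 0.001 , -0.003 ,  0.    , -0.0006, -0.0001, -0.0012]), 'joint_efforts': array([  0.0011, -40.5974, -29.2625,  -0.0001,   0.0058,   0.    ]), 'eef_pos': array([ 0.1779, -0.6505,  0.2299]), 'tcp_rot': array([ 0.7949, -0.6068, -0.0008, -0.0008]), 'contact_force': array([-0.2201,  0.0212,  0.0847]), 'wrist_torque': array([-0.0034, -0.0746,  0.0514]), 'opening': 0.9984173304669871} -0.0187
scene {'mtx': array([[537.8358,   0.    , 278.2632],
       [  0.    , 537.8358, 216.7363],
       [  0.    ,   0.    ,   1.    ]]), 'R': array([[-0.2389,  0.971 ,  0.0004],
       [ 0.5595,  0.138 , -0.8173],
       [-0.7937, -0.195 , -0.5762]]), 't': array([ 0.1983, -0.2583,  1.5972])}
top {'mtx': array([[501.678 ,   0.    , 281.3282],
       [  0.    , 501.678 , 205.3963],
       [  0.    ,   0.    ,   1.    ]]), 'R': array([[ 0.0112, -0.9999,  0.0032],
       [-0.9742, -0.0116, -0.2252],
       [ 0.2253, -0.0006, -0.9743]]), 't': array([-0.0323,  0.5841,  0.9721])}
wrist {'mtx': array([[325.1923,   0.    , 278.8141],
       [  0.    , 325.1923, 210.8823],
       [  0.    ,   0.    ,   1.    ]]), 'hand_eye': array([[ 1.    , -0.0006, -0.0008, -0.001 ],
       [ 0.0008,  0.956 ,  0.2932, -0.0746],
       [ 0.0006, -0.2932,  0.956 , -0.1431],
       [ 0.    ,  0.    ,  0.    ,  1.    ]])}
```

View pics/scene0.png

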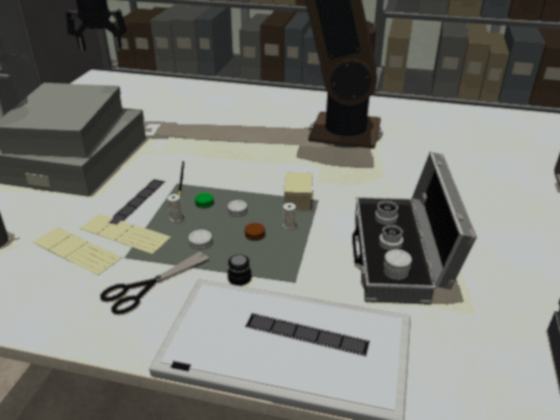

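View pics/top0.png

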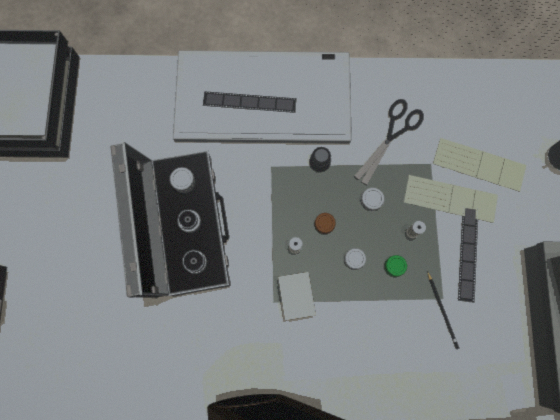

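View pics/wrist0.png

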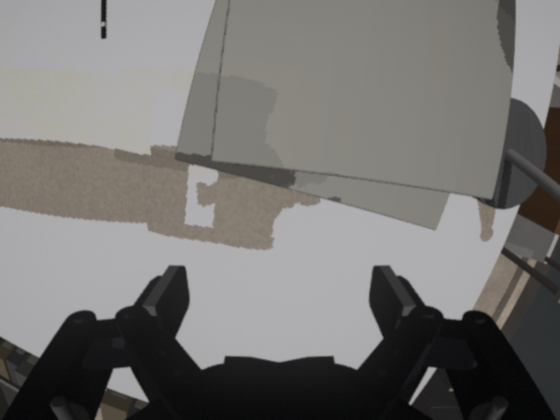

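The plain caps are at about top (355,259) and (373,198), which are scene (237,207) and (200,238). The brown one at top (325,223) and the green one at (396,266) are decoys, and the shut canister's cap at (181,180) stays put. Next I measure from the two fixed views.

```bash
cat > h.py <<'E'
from plant import ctrl
import cv2,numpy as np
from scipy.spatial.transform import Rotation as Ro
np.set_printoptions(precision=4,suppress=True)
def ray(cam,px,st=None):
    c=ctrl.get_calibration(cam);K=c["mtx"]
    px=np.asarray(px,float)
    u=np.array([(px[0]-K[0,2])/K[0,0],(px[1]-K[1,2])/K[1,1],1])
    if cam=="wrist":
        r=np.hypot(u[0],u[1]);d=np.array([np.sin(r)*u[0]/r,np.sin(r)*u[1]/r,np.cos(r)])
        H=c["hand_eye"];Rt=Ro.from_quat(st["tcp_rot"]).as_matrix()
        return Rt@H[:3,3]+st["eef_pos"],Rt@H[:3,:3]@d
    d=c["R"].T@u
    return -c["R"].T@c["t"],d/np.linalg.norm(d)
def plane(o,d,z): return o+d*(z-o[2])/d[2]
def meet(rays):
    A=0;b=0
    for o,d in rays:
        P=np.eye(3)-np.outer(d,d);A=A+P;b=b+P@o
    x=np.linalg.solve(A,b)
    return x,[np.linalg.norm((np.eye(3)-np.outer(d,d))@(x-o))*1e3 for o,d in rays]
def proj(cam,X,st=None):
    c=ctrl.get_calibration(cam);K=c["mtx"]
    if cam=="wrist":
        H=c["hand_eye"];Rt=Ro.from_quat(st["tcp_rot"]).as_matrix()
        p=H[:3,:3].T@(Rt.T@(np.asarray(X)-st["eef_pos"])-H[:3,3])
        r=np.arctan2(np.hypot(p[0],p[1]),p[2]);n=np.hypot(p[0],p[1])
        return np.array([K[0,2]+K[0,0]*r*p[0]/n,K[1,2]+K[1,1]*r*p[1]/n])
    p=c["R"]@np.asarray(X)+c["t"];p=K@p;return p[:2]/p[2]
def totool(v,st): return Ro.from_quat(st["tcp_rot"]).as_matrix().T@np.asarray(v)
def snap(cam,name=None):
    st=ctrl.get_state();im=ctrl.read_camera(cam)[:,:,::-1].copy()
    if name: cv2.imwrite(f"pics/{name}.png",im)
    return st,im
E
python3 - <<'E'
from h import *
a=cv2.imread("pics/top0.png");b=cv2.imread("pics/scene0.png")
cv2.imwrite("pics/c1.png",cv2.resize(a[170:310,270:460],None,fx=4,fy=4,interpolation=cv2.INTER_CUBIC))
cv2.imwrite("pics/c2.png",cv2.resize(a[135:305,105:245],None,fx=3.5,fy=3.5,interpolation=cv2.INTER_CUBIC))
cv2.imwrite("pics/c3.png",cv2.resize(b[150:310,340:480],None,fx=3.7,fy=3.7,interpolation=cv2.INTER_CUBIC))
cv2.imwrite("pics/c4.png",cv2.resize(b[150:310,150:330],None,fx=3.7,fy=3.7,interpolation=cv2.INTER_CUBIC))
E
```

```text
(no output)
```

View pics/c1.png

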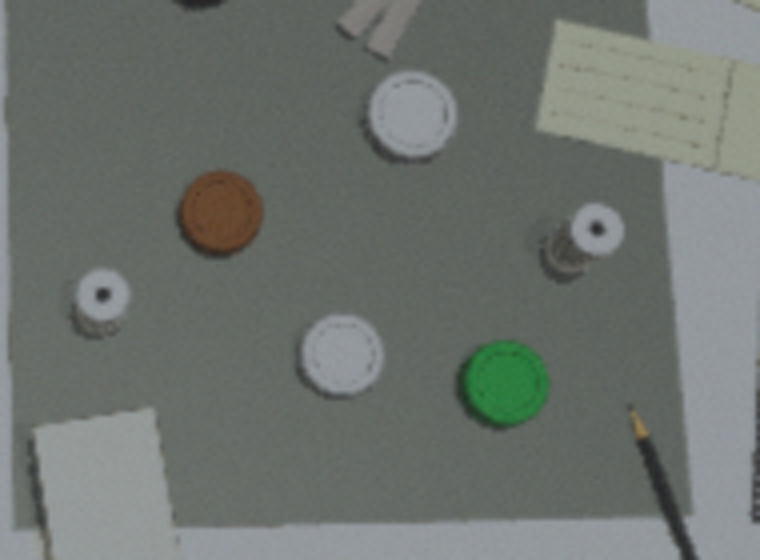

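View pics/c2.png

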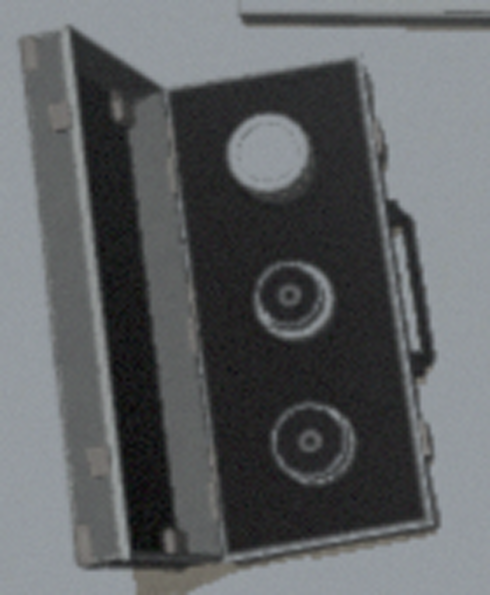

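View pics/c3.png

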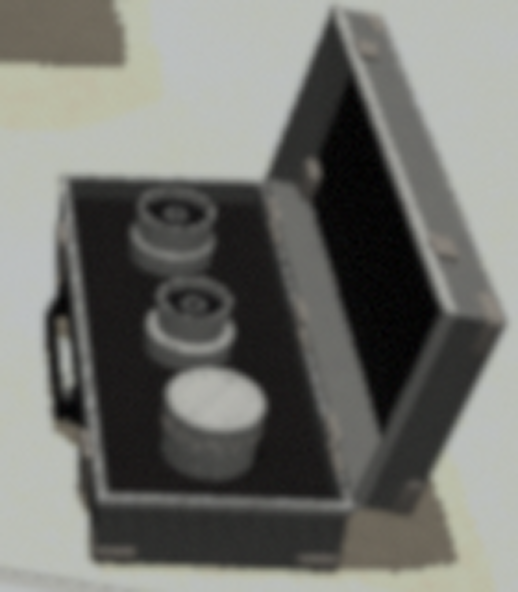

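View pics/c4.png

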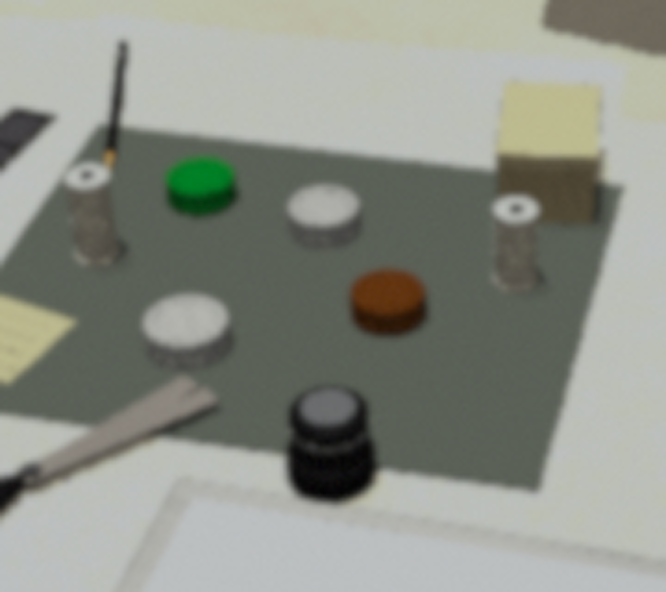

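Both plain caps show clearly here. The far one (top 373,198) looks larger than the near one (355,258). In the case, the near neck looks wider than the middle one. Now I triangulate.

Run:
```python
from h import *
a=cv2.imread("pics/top0.png")
g=cv2.cvtColor(a,cv2.COLOR_BGR2GRAY)
def blob(img,box,th):
    x0,y0,x1,y1=box
    s=cv2.resize(img[y0:y1,x0:x1],None,fx=4,fy=4,interpolation=cv2.INTER_CUBIC)
    m=(s>th).astype(np.uint8)
    cs,_=cv2.findContours(m,cv2.RETR_EXTERNAL,cv2.CHAIN_APPROX_NONE)
    c=max(cs,key=cv2.contourArea); e=cv2.fitEllipse(c)
    return ((e[0][0]+.5)/4-.5+x0,(e[0][1]+.5)/4-.5+y0),(e[1][0]/4,e[1][1]/4)
b=cv2.imread("pics/scene0.png");gb=cv2.cvtColor(b,cv2.COLOR_BGR2GRAY)
for th in(130,145):
  print("top",blob(g,(340,245,372,273),th),blob(g,(357,183,389,214),th),blob(g,(165,165,198,198),th))
for th in(150,160,165,175):
  print("scene",blob(gb,(222,195,252,220),th),blob(gb,(184,226,218,252),th))
def tri(n,t,s):
    x,r=meet([ray("top",t),ray("scene",s)]); print(n,x,"miss mm",np.round(r,1))
tri("narrow",(355.1,258.3),(237.4,206.5));tri("wide",(372.8,198.3),(200.2,236.6))
tri("near",(193.7,261.4),(387.6,207.4));tri("mid",(187.7,220.5),(392.5,233.0))
tri("shutcap",(181.3,179.0),(398.0,258.0))
```

```text
top ((355.35089778900146, 257.96813011169434), (18.822546005249023, 19.658235549926758)) ((372.84071350097656, 197.80394744873047), (20.08912467956543, 21.204822540283203)) ((181.095796585083, 178.0442247390747), (20.459550857543945, 21.769311904907227))
top ((354.73255348205566, 258.93823528289795), (14.82776165008545, 17.465822219848633)) ((372.2024631500244, 198.06864833831787), (16.29037857055664, 19.54265594482422)) ((181.2328338623047, 178.32989883422852), (18.700420379638672, 20.372974395751953))
scene ((236.79491329193115, 205.20247840881348), (9.222579002380371, 16.896697998046875)) ((199.67256546020508, 236.1240758895874), (12.339654922485352, 21.383365631103516))
scene ((236.80321502685547, 205.33673191070557), (8.023929595947266, 15.424671173095703)) ((199.78475761413574, 236.15510654449463), (11.302399635314941, 20.471128463745117))
scene ((236.722393989563, 205.47456455230713), (7.279260635375977, 13.832839965820312)) ((199.89078521728516, 236.243332862854), (10.447782516479492, 19.654766082763672))
scene ((237.31781005859375, 206.95125102996826), (1.3379848003387451, 3.6033599376678467)) ((199.95293998718262, 236.28940677642822), (7.278872013092041, 15.08747386932373))
narrow [ 0.483  -0.1833  0.0127] miss mm [0.7 0.7]
wide [ 0.6145 -0.2247  0.015 ] miss mm [0.6 0.6]
near [0.4676 0.1533 0.0546] miss mm [1.3 1.3]
mid [0.5533 0.1705 0.0509] miss mm [1. 1.]
shutcap [0.641  0.1866 0.0586] miss mm [0.3 0.3]
```

The triangulated heights come out within 4–10 mm of the stated values, with the caps near 0.0185 and the rims near 0.061. The well spacing is 87 mm, which matches. I go over the caps with the wrist camera to refine this.

```bash
cat >> h.py <<'E'
def go(target,az=None):
    """tool-frame shift for world target, turn about tool z so tool x has azimuth az(deg), keeping tool vertical"""
    st=ctrl.get_state();R=Ro.from_quat(st["tcp_rot"]).as_matrix()
    d=R.T@(np.asarray(target)-st["eef_pos"])
    print("t",round(st["time"],2),"pos",st["eef_pos"],"F",st["contact_force"],"open",round(st["opening"],3),"az",np.degrees(np.arctan2(R[1,0],R[0,0])).round(2))
    print("shift",d,"rows>=",np.ceil(np.linalg.norm(d)/.0417))
    if az is not None:
        a=np.radians(az);x=np.array([np.cos(a),np.sin(a),0]);z=np.array([0,0,-1.]);y=np.cross(z,x)
        T=np.stack([x,y,z],1);print("dr",Ro.from_matrix(R.T@T).as_rotvec())
E
python3 -c "
from h import *
go([.24,-.55,.33],-79.1);go([.51,-.2,.30],-79.1);go([.51,-.2,.22],-79.1)"
```

```text
t 0.15 pos [ 0.1779 -0.6506  0.2302] F [-0.5055  0.8205  0.339 ] open 1.0 az -74.71
shift [-0.0808 -0.0864 -0.0996] rows>= 4.0
dr [-0.0002  0.0019  0.0766]
t 0.15 pos [ 0.1779 -0.6506  0.2302] F [-0.5055  0.8205  0.339 ] open 1.0 az -74.71
shift [-0.3472 -0.4391 -0.069 ] rows>= 14.0
dr [-0.0002  0.0019  0.0766]
t 0.15 pos [ 0.1779 -0.6506  0.2302] F [-0.5055  0.8205  0.339 ] open 1.0 az -74.71
shift [-0.3471 -0.4391  0.011 ] rows>= 14.0
dr [-0.0002  0.0019  0.0766]
```

```bash
python3 -m jog '[{"grip":0.2,"xyz":[0,0,-0.04],"dr":[0,0,0]},{"grip":0.2,"xyz":[-0.01,-0.01,-0.08],"dr":[0,0,0]},{"grip":0.2,"xyz":[-0.03,-0.04,-0.1],"dr":[0,0,0]},{"grip":0.2,"xyz":[-0.055,-0.07,-0.1],"dr":[0,0,0.02]},{"grip":0.2,"xyz":[-0.08,-0.1,-0.1],"dr":[0,0,0.04]},{"grip":0.2,"xyz":[-0.105,-0.13,-0.1],"dr":[0,0,0.06]},{"grip":0.2,"xyz":[-0.13,-0.16,-0.1],"dr":[0,0,0.077]},{"grip":0.2,"xyz":[-0.155,-0.19,-0.1],"dr":[0,0,0.077]},{"grip":0.2,"xyz":[-0.18,-0.22,-0.1],"dr":[0,0,0.077]},{"grip":0.2,"xyz":[-0.205,-0.25,-0.1],"dr":[0,0,0.077]},{"grip":0.2,"xyz":[-0.23,-0.28,-0.09],"dr":[0,0,0.077]},{"grip":0.2,"xyz":[-0.25,-0.31,-0.08],"dr":[0,0,0.077]}]'
python3 -c "
from h import *
go([.51,-.2,.22],-79.1)"
```

```text
time: 1.15
eef_pos: [0.4119, -0.3263, 0.3119]
tcp_rot: [0.771, -0.637, 0.001, 0.0]
contact_force: [0.6, -0.6, 0.1]
opening: 0.802
t 1.15 pos [ 0.4119 -0.3263  0.3119] F [ 0.5974 -0.6353  0.0741] open 0.802 az -79.12
shift [-0.1056 -0.1201  0.0918] rows>= 5.0
dr [-0.001  -0.0014 -0.0003]
```

```bash
python3 -m jog '[{"grip":0.2,"xyz":[-0.02,-0.023,0.018],"dr":[0,0,0]},{"grip":0.2,"xyz":[-0.042,-0.048,0.037],"dr":[0,0,0]},{"grip":0.2,"xyz":[-0.063,-0.072,0.055],"dr":[0,0,0]},{"grip":0.2,"xyz":[-0.084,-0.096,0.073],"dr":[0,0,0]},{"grip":0.2,"xyz":[-0.106,-0.12,0.092],"dr":[0,0,0]},{"grip":0.2,"xyz":[-0.106,-0.12,0.092],"dr":[0,0,0]},{"grip":0.2,"xyz":[-0.106,-0.12,0.092],"dr":[0,0,0]}]'
python3 -c "
from h import *
st,im=snap('wrist','w1');print(st['eef_pos'],st['tcp_rot'])
for p in ([.483,-.1833,.0185],[.6145,-.2247,.0185]): print(proj('wrist',p,st))"
```

```text
time: 1.73
eef_pos: [0.5087, -0.1995, 0.2173]
tcp_rot: [0.772, -0.636, -0.002, 0.0]
contact_force: [0.2, -0.0, 0.7]
opening: 0.804
[ 0.5087 -0.1995  0.2173] [ 0.772  -0.6356 -0.002   0.0004]
[261.4151 203.0477]
[323.9613  90.8931]
```

View pics/w1.png

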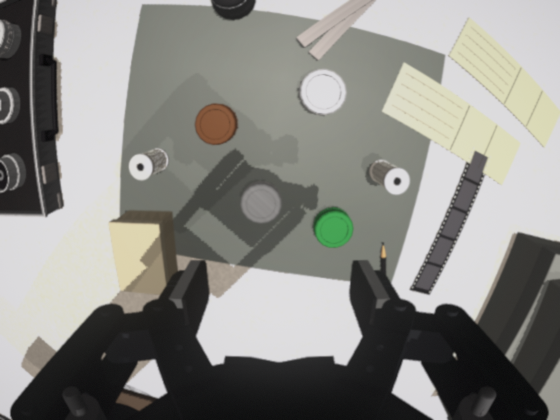

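The narrow cap is at (261,204), in shadow, and the wide cap at (323,93). Both lie within 2 px of the predictions; the brown cap at (216,124) and the green at (334,229) are decoys. I refine using circle fits.

Run:
```python
from h import *
im=cv2.imread("pics/w1.png");g=cv2.cvtColor(im,cv2.COLOR_BGR2GRAY)
cv2.imwrite("pics/w1c.png",cv2.resize(im[60:250,220:370],None,fx=4,fy=3.1*4/3.1,interpolation=cv2.INTER_CUBIC)[:600])
st=dict(eef_pos=np.array([.5087,-.1995,.2173]),tcp_rot=[.772,-.6356,-.002,.0004])
for n,(x0,y0,x1,y1),ths in (("narrow",(232,178,290,232),(75,85,95)),("wide",(295,62,352,122),(150,165,180))):
  for th in ths:
    s=cv2.resize(g[y0:y1,x0:x1],None,fx=4,fy=4,interpolation=cv2.INTER_CUBIC)
    cs,_=cv2.findContours((s>th).astype(np.uint8),cv2.RETR_EXTERNAL,cv2.CHAIN_APPROX_NONE)
    c=max(cs,key=cv2.contourArea);e=cv2.fitEllipse(c);px=np.array([x0,y0])+(np.array(e[0])+.5)/4-.5
    pts=np.array([plane(*ray("wrist",np.array([x0,y0])+(p[0]+.5)/4-.5,st),.0185)[:2] for p in cv2.convexHull(c)])
    (cx,cy),r=cv2.minEnclosingCircle((pts*1e4).astype(np.float32));ee=cv2.fitEllipse((pts*1e4).astype(np.float32))
    t={"narrow":(355.2,258.3),"wide":(372.8,198.1)}[n]
    print(n,th,px,plane(*ray("wrist",px,st),.0185),"diam mm",np.array(ee[1])/10,np.array(ee[0])/1e4,"tri",meet([ray("wrist",px,st),ray("top",t)]),"top plane",plane(*ray("top",t),.0185))
```

```text
narrow 75 [261.2844 205.2007] [ 0.4806 -0.1836  0.0185] diam mm [80.3305 90.5828] [ 0.4779 -0.1855] tri (array([ 0.4818, -0.1832,  0.0221]), [np.float64(0.4151798479484021), np.float64(0.4151798479484427)]) top plane [ 0.4824 -0.1833  0.0185]
narrow 85 [260.8495 203.1525] [ 0.4828 -0.1827  0.0185] diam mm [46.26   48.0864] [ 0.4825 -0.1829] tri (array([ 0.4826, -0.183 ,  0.0182]), [np.float64(0.3693664047656565), np.float64(0.36936640476569305)]) top plane [ 0.4824 -0.1833  0.0185]
narrow 95 [260.5788 203.2373] [ 0.4826 -0.1824  0.0185] diam mm [44.9374 45.0288] [ 0.4823 -0.1824] tri (array([ 0.4825, -0.1829,  0.0188]), [np.float64(0.470875651722588), np.float64(0.47087565172254203)]) top plane [ 0.4824 -0.1833  0.0185]
wide 150 [323.5284  90.9224] [ 0.6144 -0.2242  0.0185] diam mm [49.4945 50.5597] [ 0.6145 -0.2244] tri (array([ 0.6143, -0.2244,  0.0185]), [np.float64(0.18710455197939074), np.float64(0.18710455197936662)]) top plane [ 0.6143 -0.2246  0.0185]
wide 165 [323.1979  91.0356] [ 0.6142 -0.2239  0.0185] diam mm [48.1473 48.4434] [ 0.6143 -0.2241] tri (array([ 0.6139, -0.224 ,  0.0203]), [np.float64(0.2873004461203076), np.float64(0.2873004461202923)]) top plane [ 0.6143 -0.2246  0.0185]
wide 180 [323.0961  91.0997] [ 0.6141 -0.2238  0.0185] diam mm [47.1798 47.2912] [ 0.6143 -0.224 ] tri (array([ 0.6138, -0.2238,  0.021 ]), [np.float64(0.30878372797554415), np.float64(0.30878372797561093)]) top plane [ 0.6143 -0.2246  0.0185]
```

View pics/w1c.png

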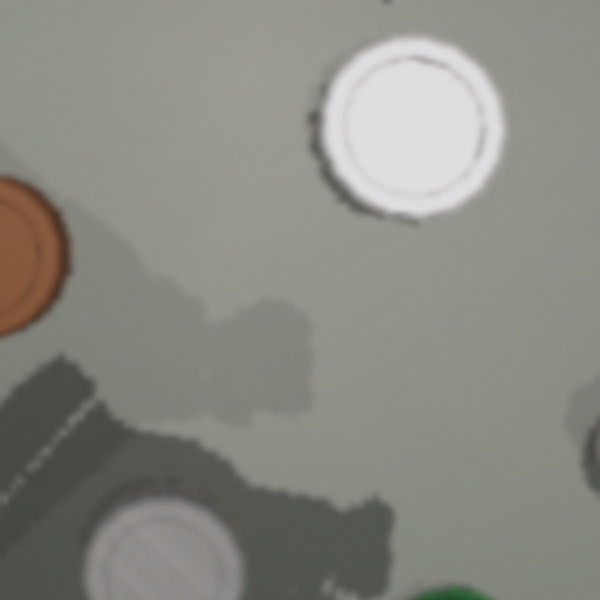

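The heights are confirmed at 18–19 mm, and the diameters are about 45 mm (narrow) and 49.5 mm (wide). I grasp the narrow cap first.

```bash
python3 -c "
from h import *
go([.4825,-.183,.004],-79.1)"
```

```text
t 1.78 pos [ 0.5088 -0.2009  0.2187] F [ 0.6342 -0.4572  1.382 ] open 0.801 az -79.04
shift [-0.0225  0.0222  0.2148] rows>= 6.0
dr [0.0013 0.0006 0.0011]
```

```bash
python3 -m jog '[{"grip":0.2,"xyz":[-0.011,0.011,0.038],"dr":[0,0,0]},{"grip":0.2,"xyz":[-0.022,0.022,0.076],"dr":[0,0,0]},{"grip":0.2,"xyz":[-0.022,0.022,0.115],"dr":[0,0,0]},{"grip":0.2,"xyz":[-0.022,0.022,0.15],"dr":[0,0,0]},{"grip":0.2,"xyz":[-0.022,0.022,0.18],"dr":[0,0,0]},{"grip":0.2,"xyz":[-0.022,0.022,0.2],"dr":[0,0,0]},{"grip":0.2,"xyz":[-0.022,0.022,0.214],"dr":[0,0,0]},{"grip":0.2,"xyz":[-0.022,0.022,0.214],"dr":[0,0,0]}]'
python3 -c "
from h import *
go([.4825,-.183,.004],-79.1)
st,im=snap('wrist','w2')"
```

```text
time: 2.45
eef_pos: [0.4811, -0.1844, 0.0031]
tcp_rot: [0.77, -0.638, -0.002, 0.0]
contact_force: [-0.2, 0.3, -1.2]
opening: 0.801
t 2.45 pos [ 0.4811 -0.1844  0.0031] F [-0.2152  0.2781 -1.2089] open 0.801 az -79.25
shift [-0.0012 -0.0016 -0.0009] rows>= 1.0
dr [ 0.0037  0.0031 -0.0026]
```

View pics/w2.png

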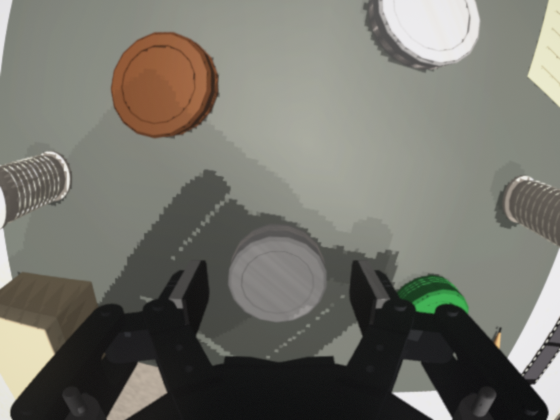

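The cap at (277,280) sits between the pads; the green one at (433,297) is clear. I check the centring, then close.

```bash
python3 -c "
from h import *
st=ctrl.get_state();p=plane(*ray('wrist',(277.5,274),st),.0185);print(p,totool(p-st['eef_pos'],st))"
python3 -m jog '[{"grip":0.3,"xyz":[0,0.001,0],"dr":[0,0,0]},{"grip":0.4,"xyz":[0,0.001,0],"dr":[0,0,0]},{"grip":0.55,"xyz":[0,0.001,0],"dr":[0,0,0]},{"grip":0.7,"xyz":[0,0.001,0],"dr":[0,0,0]},{"grip":0.7,"xyz":[0,0.001,0],"dr":[0,0,0]},{"grip":0.7,"xyz":[0,0.001,0],"dr":[0,0,0]},{"grip":0.7,"xyz":[0,0.001,0],"dr":[0,0,0]}]' 40
```

```text
[ 0.4871 -0.1823  0.0185] [-0.0018 -0.0052 -0.0137]
time: 3.08
eef_pos: [0.4836, -0.1855, 0.0076]
tcp_rot: [0.771, -0.637, 0.002, 0.0]
contact_force: [-1.3, -1.6, 6.2]
opening: 0.511
```

```bash
python3 -m jog '[{"grip":0.7,"xyz":[0,0,-0.02],"dr":[0,0,0]},{"grip":0.7,"xyz":[0,0,-0.05],"dr":[0,0,0]},{"grip":0.7,"xyz":[0,0,-0.09],"dr":[0,0,0]},{"grip":0.7,"xyz":[0,0,-0.13],"dr":[0,0,0]},{"grip":0.7,"xyz":[0,0,-0.17],"dr":[0,0,0]},{"grip":0.7,"xyz":[0,0,-0.17],"dr":[0,0,0]}]'
python3 -c "
from h import *
st,im=snap('wrist','w3')
cv2.imwrite('pics/w3.png',cv2.resize(im[180:360,150:410],None,fx=3,fy=3,interpolation=cv2.INTER_CUBIC))
st,im=snap('scene','s3');print(st['opening'],st['eef_pos'])
p=proj('scene',st['eef_pos']).astype(int);print(p)
cv2.imwrite('pics/s3.png',cv2.resize(im[p[1]-80:p[1]+60,p[0]-90:p[0]+90],None,fx=4,fy=4,interpolation=cv2.INTER_CUBIC))
"
```

```text
time: 3.58
eef_pos: [0.4871, -0.1869, 0.186]
tcp_rot: [0.771, -0.637, 0.009, -0.001]
contact_force: [0.6, -0.0, 0.6]
opening: 0.506
0.5066859310397784 [ 0.4855 -0.186   0.1821]
[232 140]
```

View pics/w3.png

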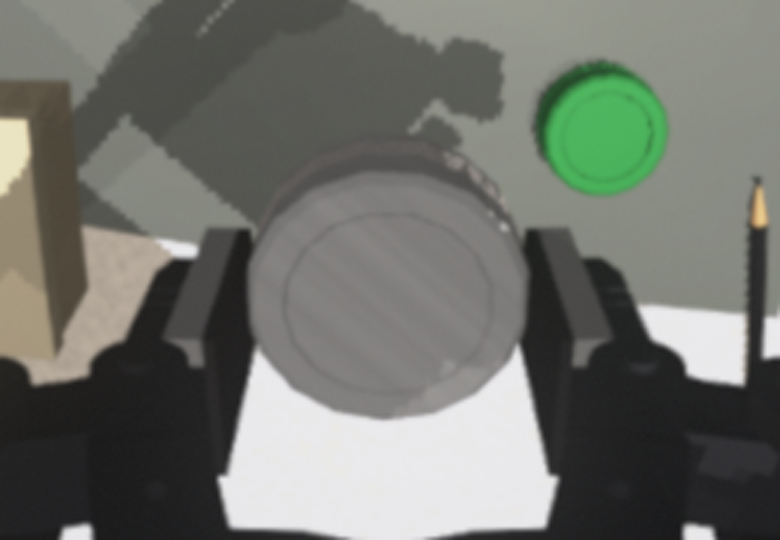

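View pics/s3.png

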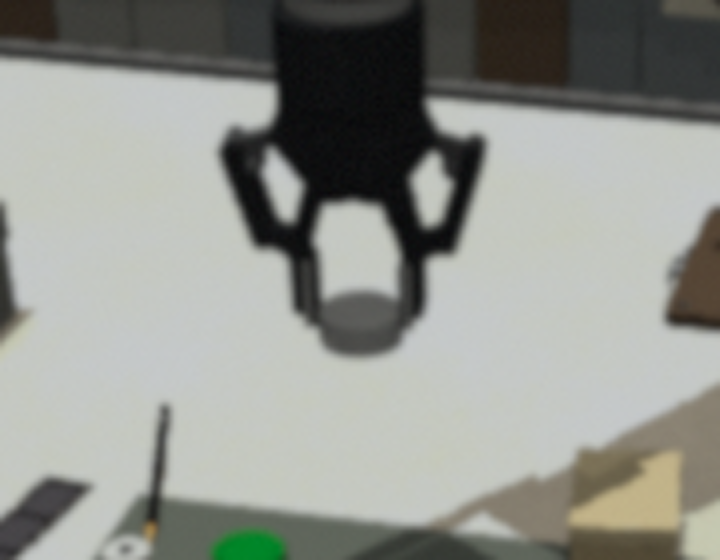

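The cap is held level, with its top face centred at crop (388,295), i.e. full-picture (279,278). I carry it over the case at a safe height and look at the rims.

```bash
python3 -c "
from h import *
go([.50,.155,.26],-79.1)"
```

```text
t 3.68 pos [ 0.4836 -0.185   0.1785] F [-0.7585 -0.1304 -1.2036] open 0.504 az -79.11
shift [-0.3304 -0.0807 -0.0826] rows>= 9.0
dr [-0.0049 -0.0045 -0.0002]
```

```bash
python3 -m jog '[{"grip":0.7,"xyz":[-0.01,0,-0.03],"dr":[0,0,0]},{"grip":0.7,"xyz":[-0.04,-0.01,-0.055],"dr":[0,0,0]},{"grip":0.7,"xyz":[-0.075,-0.02,-0.07],"dr":[0,0,0]},{"grip":0.7,"xyz":[-0.11,-0.03,-0.083],"dr":[0,0,0]},{"grip":0.7,"xyz":[-0.145,-0.04,-0.083],"dr":[0,0,0]},{"grip":0.7,"xyz":[-0.18,-0.05,-0.083],"dr":[0,0,0]},{"grip":0.7,"xyz":[-0.215,-0.06,-0.083],"dr":[0,0,0]},{"grip":0.7,"xyz":[-0.25,-0.07,-0.083],"dr":[0,0,0]},{"grip":0.7,"xyz":[-0.285,-0.08,-0.083],"dr":[0,0,0]},{"grip":0.7,"xyz":[-0.31,-0.08,-0.083],"dr":[0,0,0]},{"grip":0.7,"xyz":[-0.33,-0.08,-0.083],"dr":[0,0,0]},{"grip":0.7,"xyz":[-0.33,-0.08,-0.083],"dr":[0,0,0]}]'
python3 -c "
from h import *
import pickle
L=[]
for i in range(5):
    st,im=snap('wrist','w4' if i==4 else None); L.append((st,im)); print(st['eef_pos'],st['tcp_rot'],st['qpos'])
pickle.dump(L,open('w4.pkl','wb'))"
```

```text
time: 4.68
eef_pos: [0.4966, 0.158, 0.2557]
tcp_rot: [0.772, -0.635, -0.002, 0.001]
contact_force: [0.0, -0.5, 0.2]
opening: 0.507
[0.4966 0.158  0.2557] [ 0.7723 -0.6353 -0.0021  0.0012] [ 0.1125 -0.0734  1.9225  0.0014  1.2972  1.4888]
[0.497  0.1564 0.2559] [ 0.772  -0.6356 -0.0014  0.0016] [ 0.11   -0.0737  1.9225 -0.0001  1.2971  1.4875]
[0.4975 0.1553 0.2563] [ 0.7715 -0.6362 -0.001   0.0014] [ 0.1079 -0.0741  1.9222 -0.0005  1.297   1.4872]
[0.4979 0.1546 0.2567] [ 0.7711 -0.6368 -0.0008  0.0012] [ 0.1065 -0.0744  1.9217 -0.0006  1.2971  1.4872]
[0.4982 0.1542 0.2571] [ 0.7707 -0.6371 -0.0006  0.0009] [ 0.1056 -0.0748  1.9213 -0.0005  1.2972  1.4873]
```

View pics/w4.png

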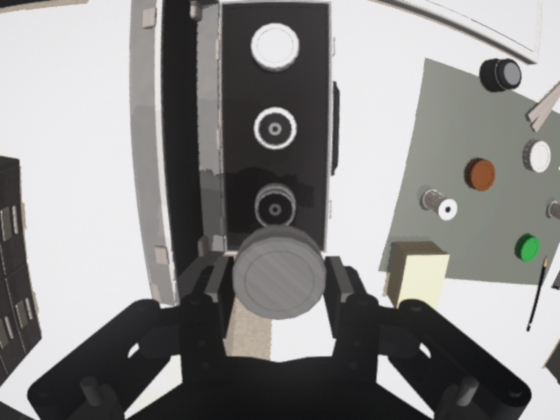

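Mid rim is at about (275,129), near rim at about (275,207), and the shut cap at (275,47). The pose readings are smooth and only take about 0.3 s to settle. I zoom in.

```bash
python3 -c "
from h import *
im=cv2.imread('pics/w4.png')
a=cv2.resize(im[95:240,235:320],None,fx=4,fy=4,interpolation=cv2.INTER_CUBIC)
a=cv2.convertScaleAbs(a,alpha=1.3,beta=10)
b=cv2.resize(im[215:330,220:340],None,fx=3.6,fy=3.6,interpolation=cv2.INTER_CUBIC)
c=np.zeros((600,790,3),np.uint8);c[:580,:340]=a;c[:414,345:345+432]=b[:414,:432]
cv2.imwrite('pics/w4c.png',c)"
```

```text
(no output)
```

View pics/w4c.png

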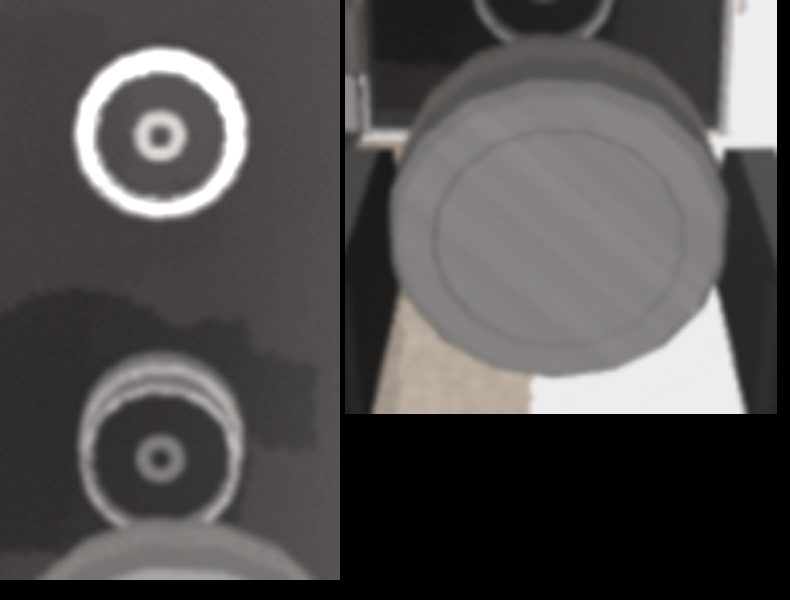

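Run:
```python
from h import *
import pickle
L=pickle.load(open('w4.pkl','rb'));st,im=L[4]
g=cv2.cvtColor(im,cv2.COLOR_BGR2GRAY)
def inner(box,th,zs,lo=None):
    x0,y0,x1,y1=box
    s=cv2.resize(g[y0:y1,x0:x1],None,fx=8,fy=8,interpolation=cv2.INTER_CUBIC)
    cs,hi=cv2.findContours((s>th).astype(np.uint8),cv2.RETR_CCOMP,cv2.CHAIN_APPROX_NONE)
    c=[c for i,c in enumerate(cs) if hi[0][i][3]>=0]
    if not c: print("none");return
    c=max(c,key=cv2.contourArea).reshape(-1,2)
    P=np.array([x0,y0])+(c+.5)/8-.5
    for z in zs:
        W=np.array([plane(*ray("wrist",p,st),z)[:2] for p in P[::2]])
        e=cv2.fitEllipse((W*1e4).astype(np.float32))
        px=cv2.fitEllipse(P.astype(np.float32))[0]
        print(box,th,"px",np.round(px,2),"z",z,"ctr",np.round(np.array(e[0])/1e4,4),"diam mm",np.round(np.array(e[1])/10,1))
for th in(100,130,170): inner((245,105,305,155),th,(.061,))
for th in(75,85,95): inner((245,180,305,232),th,(.061,))
for t,s in (((193.7,261.4),(387.6,207.4)),((187.7,220.5),(392.5,233.0))):
    print("top",plane(*ray("top",t),.061)," scene",plane(*ray("scene",s),.061))
    
# held cap: outline of the top face
K=ctrl.get_calibration("wrist")
s=ctrl.get_state();print(s['eef_pos'])
```

```text
(245, 105, 305, 155) 100 px [274.63 128.62] z 0.061 ctr [0.555  0.1707] diam mm [32.6 32.9]
(245, 105, 305, 155) 130 px [274.59 128.7 ] z 0.061 ctr [0.5549 0.1707] diam mm [33.7 34. ]
(245, 105, 305, 155) 170 px [274.53 128.77] z 0.061 ctr [0.5548 0.1707] diam mm [35.  35.2]
(245, 180, 305, 232) 75 px [274.55 209.31] z 0.061 ctr [0.4691 0.1546] diam mm [37.3 38. ]
(245, 180, 305, 232) 85 px [274.58 209.71] z 0.061 ctr [0.4686 0.1545] diam mm [38.4 39.2]
(245, 180, 305, 232) 95 px [274.79 194.2 ] z 0.061 ctr [0.4861 0.1576] diam mm [11.9 24.2]
top [0.467  0.1509 0.061 ]  scene [0.4769 0.1546 0.061 ]
top [0.5514 0.1676 0.061 ]  scene [0.5669 0.1713 0.061 ]
[0.4984 0.154  0.2575]
```

Mid rim comes to (0.555,0.171) and near rim to (0.469,0.1545), 87.6 mm apart. The near mouth is wider (bore about 38.5 mm against 34 mm), so the near canister takes the wide cap and the middle one the narrow. Next: where the held cap sits in the tool frame, and a second wrist place for the rim height.

Run:
```python
from h import *
st0=dict(eef_pos=np.zeros(3),tcp_rot=[0,0,0,1.])
P=dict(l=(233.06,274.7),r=(326.1,274.7),t=(279.5,237.2),b=(279.5,319.7))
for z in(-.016,-.013,-.010,-.007,-.004):
    q={k:plane(*ray("wrist",p,st0),z) for k,p in P.items()}
    print(z,"w",(q['r']-q['l'])[0]*1e3,"h",(q['b']-q['t'])[1]*1e3,"cx",(q['r']+q['l'])[0]*500,"cy",(q['b']+q['t'])[1]*500)
go([.45,.145,.20],-79.1)
```

```text
-0.016 w 41.358483747111094 h 42.57556746753328 cx -0.8219380519629699 cy -2.6415006101050755
-0.013 w 42.33429516588273 h 43.580094740571994 cx -0.8168088085205392 cy -0.945907840096051
-0.01 w 43.31010658465436 h 44.58462201361069 cx -0.811679565078105 cy 0.7496849299129631
-0.007 w 44.28591800342599 h 45.589149286649395 cx -0.8065503216356709 cy 2.445277699921977
-0.004 w 45.261729422197625 h 46.5936765596881 cx -0.8014210781932384 cy 4.140870469931002
t 4.93 pos [0.4984 0.154  0.2575] F [ 0.6153  0.3113 -0.635 ] open 0.509 az -79.2
shift [-0.0003  0.0491  0.0575] rows>= 2.0
dr [ 0.0015 -0.0002 -0.0017]
```

```bash
python3 -m jog '[{"grip":0.7,"xyz":[0,0.025,0.028],"dr":[0,0,0]},{"grip":0.7,"xyz":[0,0.049,0.057],"dr":[0,0,0]},{"grip":0.7,"xyz":[0,0.049,0.057],"dr":[0,0,0]},{"grip":0.7,"xyz":[0,0.049,0.057],"dr":[0,0,0]},{"grip":0.7,"xyz":[0,0.049,0.057],"dr":[0,0,0]},{"grip":0.7,"xyz":[0,0.049,0.057],"dr":[0,0,0]}]'
python3 -c "
from h import *
import pickle
st,im=snap('wrist','w5');pickle.dump((st,im),open('w5.pkl','wb'));print(st['eef_pos'],st['tcp_rot'])
a=cv2.resize(im[30:250,200:340],None,fx=2.7,fy=2.7,interpolation=cv2.INTER_CUBIC);cv2.imwrite('pics/w5c.png',a)"
```

```text
time: 5.43
eef_pos: [0.4532, 0.1455, 0.2042]
tcp_rot: [0.771, -0.637, 0.002, -0.002]
contact_force: [-0.9, 0.7, 0.0]
opening: 0.506
[0.4532 0.1455 0.2042] [ 0.7706 -0.6373  0.002  -0.002 ]
```

View pics/w5c.png

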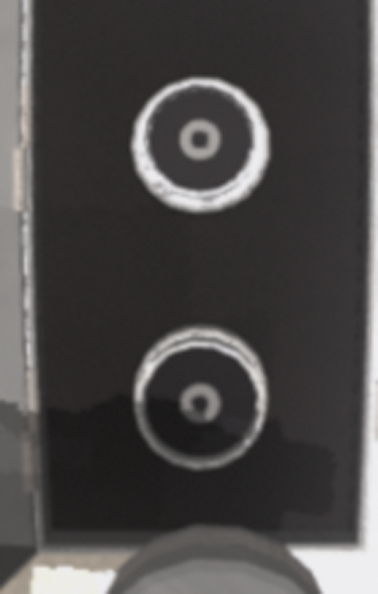

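Both rims are clear here. I triangulate them against the previous wrist place.

Run:
```python
from h import *
import pickle
def inner(st,im,box,th,z=.061):
    g=cv2.cvtColor(im,cv2.COLOR_BGR2GRAY)
    x0,y0,x1,y1=box
    s=cv2.resize(g[y0:y1,x0:x1],None,fx=8,fy=8,interpolation=cv2.INTER_CUBIC)
    cs,hi=cv2.findContours((s>th).astype(np.uint8),cv2.RETR_CCOMP,cv2.CHAIN_APPROX_NONE)
    c=[c for i,c in enumerate(cs) if hi[0][i][3]>=0]
    if not c: return None
    c=max(c,key=cv2.contourArea).reshape(-1,2)
    P=np.array([x0,y0])+(c+.5)/8-.5
    W=np.array([plane(*ray("wrist",p,st),z)[:2] for p in P])
    e=cv2.fitEllipse((W*1e4).astype(np.float32)); ctr=np.array(e[0])/1e4
    return ctr,np.array(e[1])/10,proj("wrist",[*ctr,z],st)
A=pickle.load(open('w4.pkl','rb'))[4];B=pickle.load(open('w5.pkl','rb'))
for th in(85,100,130):
    a=inner(*A,(245,105,305,155),th);b=inner(*B,(245,55,305,115),th)
    print("mid",th,b); 
    if b: print(meet([ray("wrist",a[2],A[0]),ray("wrist",b[2],B[0])]))
for th in(65,75,85):
    a=inner(*A,(245,180,305,232),th);b=inner(*B,(245,145,305,210),th)
    print("near",th,b)
    if a and b: print(meet([ray("wrist",a[2],A[0]),ray("wrist",b[2],B[0])]))
print(ctrl.get_state()['eef_pos'],ctrl.get_state()['tcp_rot'])
```

```text
mid 85 (array([0.555 , 0.1707]), array([32.1624, 33.3013]), array([273.534 ,  80.8299]))
(array([0.555 , 0.1707, 0.0609]), [np.float64(0.002871962808251534), np.float64(0.0028719628082900426)])Traceback (most recent call last):
  File "<stdin>", line 17, in <module>
  File "<stdin>", line 12, in inner
  File "h.py", line 6, in ray
    c=ctrl.get_calibration(cam);K=c["mtx"]
ValueError: time passes only in moves, steps and waits
```

```bash
python3 - <<'E'
s=open('h.py').read()
s=s.replace('ctrl.get_calibration(cam)','CAL(cam)').replace("def ray(","_C={}\ndef CAL(n):\n    if n not in _C: _C[n]=ctrl.get_calibration(n)\n    return _C[n]\ndef ray(",1)
s+='''
def inner(st,im,box,th,z=.061):
    g=cv2.cvtColor(im,cv2.COLOR_BGR2GRAY)
    x0,y0,x1,y1=box
    s=cv2.resize(g[y0:y1,x0:x1],None,fx=8,fy=8,interpolation=cv2.INTER_CUBIC)
    cs,hi=cv2.findContours((s>th).astype(np.uint8),cv2.RETR_CCOMP,cv2.CHAIN_APPROX_NONE)
    c=[c for i,c in enumerate(cs) if hi[0][i][3]>=0]
    if not c: return None
    c=max(c,key=cv2.contourArea).reshape(-1,2)
    P=np.array([x0,y0])+(c+.5)/8-.5
    W=np.array([plane(*ray("wrist",p,st),z)[:2] for p in P])
    e=cv2.fitEllipse((W*1e4).astype(np.float32)); ctr=np.array(e[0])/1e4
    return ctr,np.array(e[1])/10,proj("wrist",[*ctr,z],st)
'''
open('h.py','w').write(s)
E
python3 - <<'E'
from h import *
import pickle
A=pickle.load(open('w4.pkl','rb'))[4];B=pickle.load(open('w5.pkl','rb'))
for th in(100,130):
    a=inner(*A,(245,105,305,155),th);b=inner(*B,(245,55,305,115),th)
    print("mid",th,b); 
    if b: print(meet([ray("wrist",a[2],A[0]),ray("wrist",b[2],B[0])]))
for th in(65,75,85):
    a=inner(*A,(245,180,305,232),th);b=inner(*B,(245,145,305,210),th)
    print("near",th,b)
    if a and b: print(meet([ray("wrist",a[2],A[0]),ray("wrist",b[2],B[0])]))
# target: cap centre (tool -0.0008,0.0007) over mid rim; cap bottom 18.5 below top(tool z -.010) -> tool z +.0085
st=ctrl.get_state();a=np.radians(-79.1);x=np.array([np.cos(a),np.sin(a),0]);y=np.cross([0,0,-1.],x)
off=-.0008*x+.0007*y
for z in (.09,.075): go(np.array([.555,.1707,z])-off,-79.1)
E
```

```text
mid 100 (array([0.5551, 0.1707]), array([32.7852, 33.9431]), array([273.5337,  80.6967]))
(array([0.555 , 0.1707, 0.0619]), [np.float64(0.004093312563522341), np.float64(0.004093312563471032)])
mid 130 (array([0.5552, 0.1707]), array([33.7958, 34.7308]), array([273.5098,  80.6171]))
(array([0.555 , 0.1707, 0.0629]), [np.float64(0.014803423237878635), np.float64(0.014803423237912249)])
near 65 (array([0.4688, 0.1545]), array([36.5442, 37.3128]), array([273.493 , 179.3614]))
(array([0.4678, 0.1544, 0.0561]), [np.float64(0.016960233839168264), np.float64(0.01696023383910102)])
near 75 (array([0.4686, 0.1545]), array([37.0763, 37.9044]), array([273.4771, 179.532 ]))
(array([0.4677, 0.1544, 0.0563]), [np.float64(0.026348278013031447), np.float64(0.026348278013008094)])
near 85 (array([0.4684, 0.1545]), array([37.56  , 38.5143]), array([273.4336, 179.7335]))
(array([0.4681, 0.1544, 0.0592]), [np.float64(0.009795904531980487), np.float64(0.009795904531964817)])
t 5.48 pos [0.4532 0.1456 0.2043] F [-1.2051  0.6359  0.4388] open 0.506 az -79.17
shift [-0.0048 -0.1048  0.1149] rows>= 4.0
dr [-0.0056 -0.0005 -0.0013]
t 5.48 pos [0.4532 0.1456 0.2043] F [-1.2051  0.6359  0.4388] open 0.506 az -79.17
shift [-0.0048 -0.1047  0.1299] rows>= 5.0
dr [-0.0056 -0.0005 -0.0013]
```

```bash
python3 -m jog '[{"grip":0.7,"xyz":[-0.001,-0.03,0.02],"dr":[0,0,0]},{"grip":0.7,"xyz":[-0.003,-0.06,0.045],"dr":[0,0,0]},{"grip":0.7,"xyz":[-0.005,-0.09,0.07],"dr":[0,0,0]},{"grip":0.7,"xyz":[-0.005,-0.105,0.095],"dr":[0,0,0]},{"grip":0.7,"xyz":[-0.005,-0.105,0.12],"dr":[0,0,0]},{"grip":0.7,"xyz":[-0.005,-0.105,0.12],"dr":[0,0,0]},{"grip":0.7,"xyz":[-0.005,-0.105,0.12],"dr":[0,0,0]},{"grip":0.7,"xyz":[-0.005,-0.105,0.12],"dr":[0,0,0]}]'
python3 -c "
from h import *
st,im=snap('wrist','w6');cv2.imwrite('pics/w6c.png',cv2.resize(im[180:380,170:390],None,fx=3,fy=3,interpolation=cv2.INTER_CUBIC))
st,im=snap('scene');cv2.imwrite('pics/s6c.png',cv2.resize(im[140:320,330:490],None,fx=3.3,fy=3.3,interpolation=cv2.INTER_CUBIC))
st=ctrl.get_state();a=np.radians(-79.1);x=np.array([np.cos(a),np.sin(a),0]);y=np.cross([0,0,-1.],x)
go(np.array([.555,.1707,.0535])+.0008*x-.0007*y,-79.1)
"
```

```text
time: 6.15
eef_pos: [0.5542, 0.1706, 0.0834]
tcp_rot: [0.771, -0.637, 0.001, -0.001]
contact_force: [0.6, -0.4, -0.2]
opening: 0.508
t 6.25 pos [0.5543 0.1707 0.0842] F [-0.4129 -0.4287  0.4309] open 0.506 az -79.12
shift [ 0.0009 -0.0012  0.0307] rows>= 1.0
dr [-0.0048 -0.0003 -0.0004]
```

View pics/w6c.png

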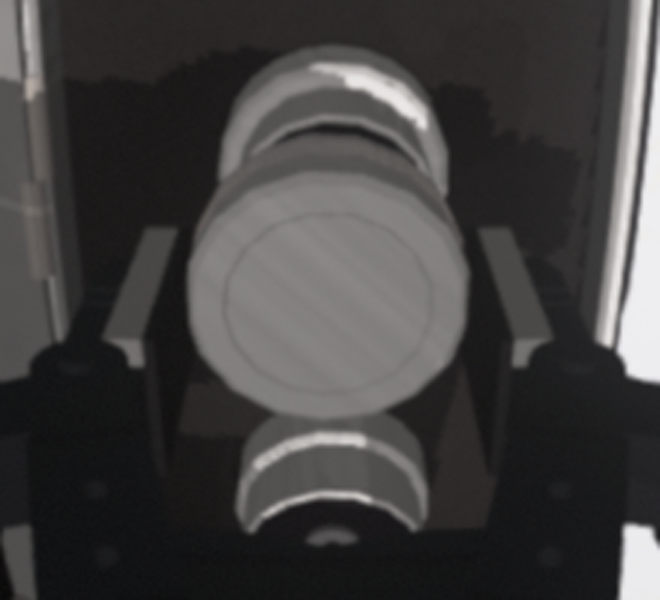

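View pics/s6c.png

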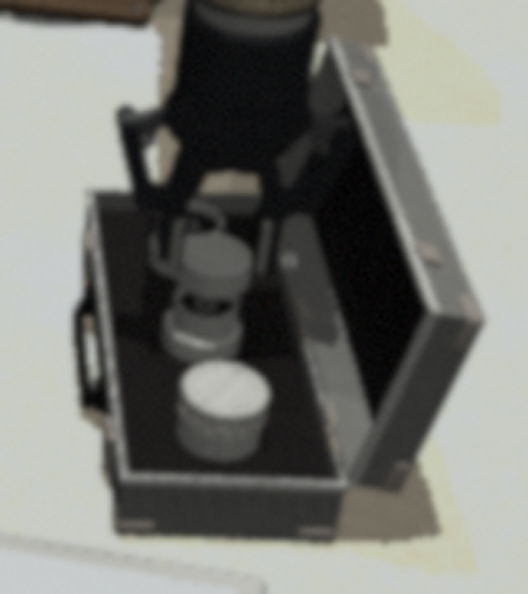

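The cap sits centred just above the middle neck, in both the wrist and scene crops. I lower it in stages, watching the force.

```bash
python3 -m jog '[{"grip":0.7,"xyz":[0.0005,-0.001,0.006],"dr":[-0.003,0,0]},{"grip":0.7,"xyz":[0.0005,-0.001,0.012],"dr":[-0.003,0,0]},{"grip":0.7,"xyz":[0.0005,-0.001,0.016],"dr":[-0.003,0,0]},{"grip":0.7,"xyz":[0.0005,-0.001,0.02],"dr":[-0.003,0,0]},{"grip":0.7,"xyz":[0.0005,-0.001,0.02],"dr":[-0.003,0,0]},{"grip":0.7,"xyz":[0.0005,-0.001,0.02],"dr":[-0.003,0,0]}]'
```

```text
time: 6.75
eef_pos: [0.5535, 0.17, 0.0609]
tcp_rot: [0.771, -0.637, -0.001, 0.001]
contact_force: [-0.0, 0.2, -1.3]
opening: 0.502
```

No resistance at z 0.061, where the skirt should be about 9 mm over the neck. I keep lowering.

```bash
python3 -m jog '[{"grip":0.7,"xyz":[0,0,0.003],"dr":[0,0,0]},{"grip":0.7,"xyz":[0,0,0.006],"dr":[0,0,0]},{"grip":0.7,"xyz":[0,0,0.008],"dr":[0,0,0]},{"grip":0.7,"xyz":[0,0,0.01],"dr":[0,0,0]},{"grip":0.7,"xyz":[0,0,0.01],"dr":[0,0,0]},{"grip":0.7,"xyz":[0,0,0.01],"dr":[0,0,0]}]'
```

```text
time: 7.25
eef_pos: [0.5549, 0.17, 0.0527]
tcp_rot: [0.771, -0.637, 0.0, 0.0]
contact_force: [1.9, -0.7, 5.0]
opening: 0.504
```

```bash
python3 -m jog '[{"grip":0.7,"xyz":[0,0,0.002],"dr":[0,0,0]},{"grip":0.7,"xyz":[0,0,0.003],"dr":[0,0,0]},{"grip":0.7,"xyz":[0,0,0.003],"dr":[0,0,0]},{"grip":0.7,"xyz":[0,0,0.003],"dr":[0,0,0]}]'
python3 -c "
from h import *
st,im=snap('wrist','w7');print(st['eef_pos'],st['contact_force']);cv2.imwrite('pics/w7c.png',cv2.resize(im[180:380,170:390],None,fx=3,fy=3,interpolation=cv2.INTER_CUBIC))"
```

```text
time: 7.58
eef_pos: [0.5552, 0.17, 0.0526]
tcp_rot: [0.771, -0.637, -0.0, 0.001]
contact_force: [-5.5, -2.5, 18.4]
opening: 0.505
[0.5552 0.17   0.0526] [-5.4572 -2.5433 18.4065]
```

View pics/w7c.png

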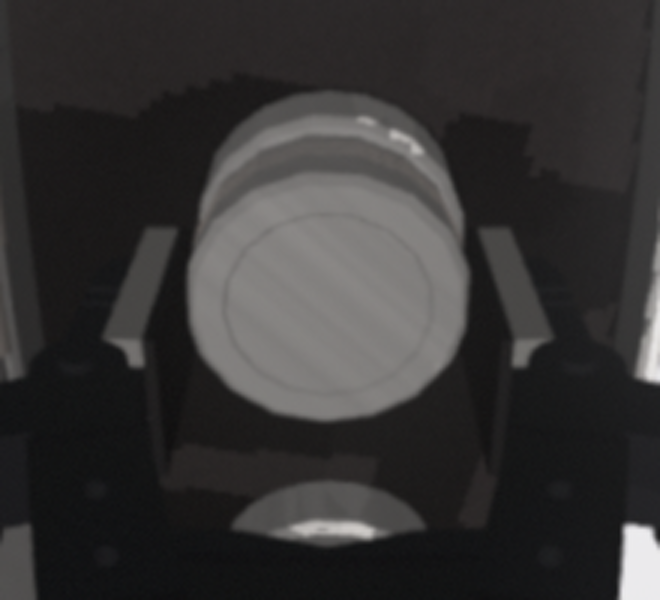

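The cap has come to a hard stop at 18 N with TCP z 0.0526, which puts the cap top at about 0.063. The skirt reaches down close to the shoulder. I relax, open and lift.

```bash
python3 -m jog '[{"grip":0.5,"xyz":[0,0,-0.003],"dr":[0,0,0]},{"grip":0.25,"xyz":[0,0,-0.004],"dr":[0,0,0]},{"grip":0.25,"xyz":[0,0,-0.004],"dr":[0,0,0]},{"grip":0.25,"xyz":[0,0,-0.004],"dr":[0,0,0]},{"grip":0.25,"xyz":[0,0,-0.02],"dr":[0,0,0]},{"grip":0.25,"xyz":[0,0,-0.05],"dr":[0,0,0]},{"grip":0.25,"xyz":[0,0,-0.09],"dr":[0,0,0]},{"grip":0.25,"xyz":[0,0.03,-0.13],"dr":[0,0,0]},{"grip":0.25,"xyz":[0,0.06,-0.15],"dr":[0,0,0]},{"grip":0.25,"xyz":[0,0.06,-0.15],"dr":[0,0,0]},{"grip":0.25,"xyz":[0,0.06,-0.15],"dr":[0,0,0]},{"grip":0.25,"xyz":[0,0.06,-0.15],"dr":[0,0,0]}]'
python3 -c "
from h import *
import pickle
st,im=snap('wrist','w8');pickle.dump((st,im),open('w8.pkl','wb'));print(st['eef_pos'],st['tcp_rot'])
go([.6143,-.2243,.005],-79.1)"
```

```text
time: 8.63
eef_pos: [0.4947, 0.1589, 0.1974]
tcp_rot: [0.771, -0.637, -0.001, 0.002]
contact_force: [-0.0, 0.8, 0.0]
opening: 0.751
[0.4947 0.1589 0.1974] [ 0.7709 -0.6369 -0.0014  0.0016]
t 8.68 pos [0.4946 0.1588 0.1965] F [ 0.4394 -0.0905 -0.5242] open 0.748 az -79.13
shift [ 0.3989 -0.0464  0.1911] rows>= 11.0
dr [ 0.006   0.0003 -0.0005]
```

View pics/w8.png

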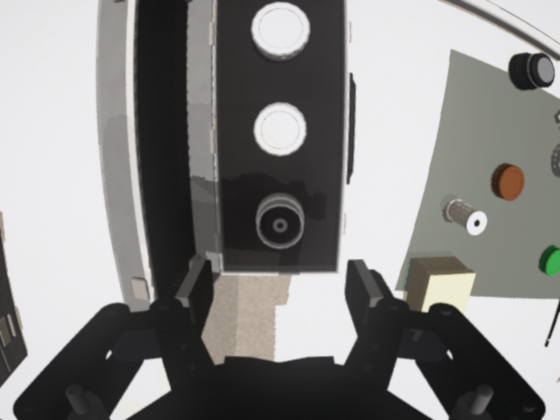

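The narrow cap is on the middle canister, centred at (280,129). The near rim at (280,222) is unobstructed, so I measure both.

Run:
```python
from h import *
import pickle
st,im=pickle.load(open('w8.pkl','rb'))
cv2.imwrite('pics/w8c.png',cv2.resize(im[185:255,240:320],None,fx=7,fy=7,interpolation=cv2.INTER_CUBIC))
for th in(70,80,90,100):print(inner(st,im,(245,185,315,260),th))
g=cv2.cvtColor(im,cv2.COLOR_BGR2GRAY)[95:163,245:315]
for th in (130,180):
    cs,_=cv2.findContours((g>th).astype(np.uint8),cv2.RETR_EXTERNAL,cv2.CHAIN_APPROX_NONE);c=max(cs,key=cv2.contourArea).reshape(-1,2)+[245,95]
    W=np.array([plane(*ray("wrist",p,st),.0635)[:2] for p in c]);e=cv2.fitEllipse((W*1e4).astype(np.float32));print("cap",np.array(e[0])/1e4,np.array(e[1])/10)
```

```text
(array([0.4693, 0.1546]), array([36.9497, 37.9137]), array([279.5392, 225.4301]))
(array([0.469 , 0.1546]), array([37.9551, 38.4946]), array([279.5048, 225.7262]))
(array([0.4687, 0.1546]), array([38.8521, 39.1331]), array([279.4799, 225.9656]))
(array([0.4511, 0.1498]), array([54.1551, 84.0858]), array([280.9685, 244.3086]))
cap [0.5548 0.1709] [43.4413 44.6376]
cap [0.5548 0.1709] [41.8559 42.9858]
```

View pics/w8c.png

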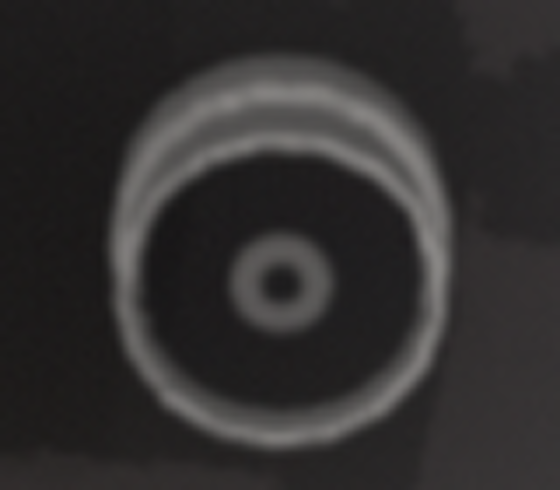

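Near rim: (0.4687,0.1546), agreeing with the 88 mm spacing from mid. The narrow cap on mid measures (0.5548,0.1709), inside 0.3 mm. Now the wide cap.

```bash
python3 -m jog '[{"grip":0.22,"xyz":[0.02,0,0],"dr":[0,0,0]},{"grip":0.22,"xyz":[0.055,-0.006,0],"dr":[0,0,0]},{"grip":0.22,"xyz":[0.095,-0.012,0],"dr":[0,0,0]},{"grip":0.22,"xyz":[0.135,-0.018,0],"dr":[0,0,0]},{"grip":0.22,"xyz":[0.175,-0.022,0],"dr":[0,0,0]},{"grip":0.22,"xyz":[0.215,-0.026,0],"dr":[0,0,0]},{"grip":0.22,"xyz":[0.255,-0.03,0],"dr":[0,0,0]},{"grip":0.22,"xyz":[0.295,-0.035,0],"dr":[0,0,0]},{"grip":0.22,"xyz":[0.335,-0.04,0.01],"dr":[0,0,0]},{"grip":0.22,"xyz":[0.37,-0.044,0.02],"dr":[0,0,0]},{"grip":0.22,"xyz":[0.39,-0.046,0.04],"dr":[0,0,0]},{"grip":0.22,"xyz":[0.399,-0.046,0.06],"dr":[0,0,0]}]'
python3 -m jog '[{"grip":0.22,"xyz":[0,0,0.02],"dr":[0,0,0]},{"grip":0.22,"xyz":[0,0,0.02],"dr":[0,0,0]},{"grip":0.22,"xyz":[0,0,0.02],"dr":[0,0,0]},{"grip":0.22,"xyz":[0,0,0.02],"dr":[0,0,0]}]'
python3 -c "
from h import *
st,im=snap('wrist','w9')
go([.6143,-.2243,.005],-79.1);print(proj('wrist',[.6143,-.2243,.0185],st))"
```

```text
time: 9.68
eef_pos: [0.6161, -0.2281, 0.135]
tcp_rot: [0.77, -0.638, -0.002, 0.002]
contact_force: [-0.2, 0.9, 0.1]
opening: 0.779
time: 10.02
eef_pos: [0.6156, -0.2241, 0.1177]
tcp_rot: [0.771, -0.637, -0.002, 0.001]
contact_force: [0.4, 0.1, 0.2]
opening: 0.781
t 10.07 pos [ 0.6161 -0.2242  0.119 ] F [0.2306 0.0004 0.058 ] open 0.78 az -79.09
shift [-0.0003  0.0015  0.114 ] rows>= 3.0
dr [ 0.0022 -0.0006  0.0002]
[280.4488 212.1869]
```

View pics/w9.png

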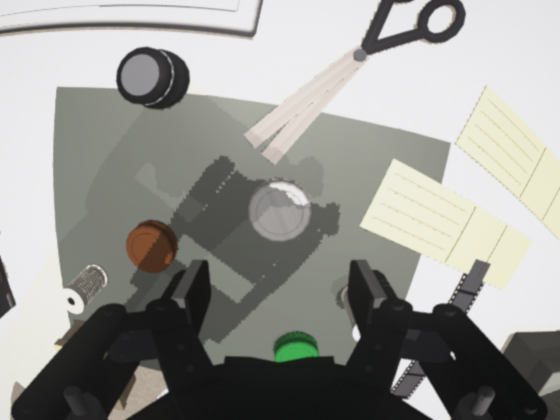

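The wide cap is at (280,212), as predicted. The spool at about (350,300) lies roughly 80 mm behind the fingers, so it's clear. I descend and grip.

```bash
python3 -m jog '[{"grip":0.22,"xyz":[0,0.0015,0.035],"dr":[0,0,0]},{"grip":0.22,"xyz":[0,0.0015,0.07],"dr":[0,0,0]},{"grip":0.22,"xyz":[0,0.0015,0.095],"dr":[0,0,0]},{"grip":0.22,"xyz":[0,0.0015,0.112],"dr":[0,0,0]},{"grip":0.22,"xyz":[0,0.0015,0.112],"dr":[0,0,0]},{"grip":0.22,"xyz":[0,0.0015,0.112],"dr":[0,0,0]},{"grip":0.35,"xyz":[0,0.0015,0.112],"dr":[0,0,0]},{"grip":0.45,"xyz":[0,0.0015,0.112],"dr":[0,0,0]},{"grip":0.6,"xyz":[0,0.0015,0.112],"dr":[0,0,0]},{"grip":0.65,"xyz":[0,0.0015,0.112],"dr":[0,0,0]},{"grip":0.65,"xyz":[0,0.0015,0.112],"dr":[0,0,0]},{"grip":0.65,"xyz":[0,0.0015,0.112],"dr":[0,0,0]}]'
python3 -m jog '[{"grip":0.65,"xyz":[0,0,0],"dr":[0,0,0]},{"grip":0.65,"xyz":[0,0,0],"dr":[0,0,0]},{"grip":0.65,"xyz":[0,0,-0.02],"dr":[0,0,0]},{"grip":0.65,"xyz":[0,0,-0.06],"dr":[0,0,0]},{"grip":0.65,"xyz":[0,0,-0.1],"dr":[0,0,0]},{"grip":0.65,"xyz":[0,0,-0.14],"dr":[0,0,0]},{"grip":0.65,"xyz":[0,0,-0.18],"dr":[0,0,0]},{"grip":0.65,"xyz":[0,0,-0.18],"dr":[0,0,0]}]'
python3 -c "
from h import *
st,im=snap('wrist','w10')
cv2.imwrite('pics/w10c.png',cv2.resize(im[200:360,150:410],None,fx=3,fy=3,interpolation=cv2.INTER_CUBIC))
go([.4687,.1546,.20],-79.1)"
```

```text
time: 11.07
eef_pos: [0.6157, -0.2256, 0.0098]
tcp_rot: [0.771, -0.637, 0.002, 0.001]
contact_force: [-0.3, 0.8, 7.0]
opening: 0.559
time: 11.73
eef_pos: [0.619, -0.2271, 0.1992]
tcp_rot: [0.771, -0.637, 0.009, -0.001]
contact_force: [0.9, -1.4, 1.1]
opening: 0.558
t 11.78 pos [ 0.6175 -0.2264  0.1949] F [0.5609 0.2254 0.2438] open 0.555 az -79.12
shift [-0.4022  0.0741 -0.0095] rows>= 10.0
dr [-0.0083 -0.0095 -0.0003]
```

View pics/w10c.png

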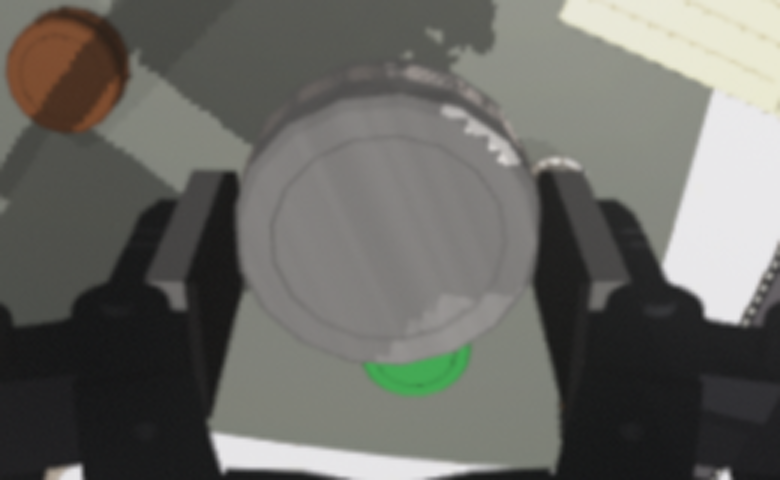

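The opening is 0.559, which is 4.3 mm wider than with the first cap, so the larger cap is confirmed. It is held level. I carry it to the near well.

```bash
python3 -m jog '[{"grip":0.65,"xyz":[-0.02,0.004,0],"dr":[0,0,0]},{"grip":0.65,"xyz":[-0.06,0.011,-0.005],"dr":[0,0,0]},{"grip":0.65,"xyz":[-0.1,0.018,-0.005],"dr":[0,0,0]},{"grip":0.65,"xyz":[-0.14,0.026,-0.005],"dr":[0,0,0]},{"grip":0.65,"xyz":[-0.18,0.033,-0.005],"dr":[0,0,0]},{"grip":0.65,"xyz":[-0.22,0.04,-0.005],"dr":[0,0,0]},{"grip":0.65,"xyz":[-0.26,0.048,-0.005],"dr":[0,0,0]},{"grip":0.65,"xyz":[-0.3,0.055,-0.005],"dr":[0,0,0]},{"grip":0.65,"xyz":[-0.34,0.062,-0.005],"dr":[0,0,0]},{"grip":0.65,"xyz":[-0.375,0.069,-0.005],"dr":[0,0,0]},{"grip":0.65,"xyz":[-0.395,0.073,0],"dr":[0,0,0]},{"grip":0.65,"xyz":[-0.402,0.074,0],"dr":[0,0,0]}]'
python3 -m jog '[{"grip":0.65,"xyz":[0,0,0.02],"dr":[0,0,0]},{"grip":0.65,"xyz":[0,0,0.05],"dr":[0,0,0]},{"grip":0.65,"xyz":[0,0,0.075],"dr":[0,0,0]},{"grip":0.65,"xyz":[0,0,0.1],"dr":[0,0,0]},{"grip":0.65,"xyz":[0,0,0.1],"dr":[0,0,0]},{"grip":0.65,"xyz":[0,0,0.1],"dr":[0,0,0]},{"grip":0.65,"xyz":[0,0,0.1],"dr":[0,0,0]}]'
python3 -c "
from h import *
st,im=snap('wrist','w11');cv2.imwrite('pics/w11c.png',cv2.resize(im[160:360,150:410],None,fx=3,fy=3,interpolation=cv2.INTER_CUBIC))
st0=dict(eef_pos=np.zeros(3),tcp_rot=[0,0,0,1.])
P=dict(l=(229.3,275),r=(330,275),t=(279.5,231),b=(279.5,320.7))
for z in(-.013,-.010,-.008):
    q={k:plane(*ray('wrist',p,st0),z) for k,p in P.items()}
    print(z,'w',(q['r']-q['l'])[0]*1e3,'h',(q['b']-q['t'])[1]*1e3,'cx',(q['r']+q['l'])[0]*500,'cy',(q['b']+q['t'])[1]*500)
go([.4687,.1546,.053],-79.1)"
```

```text
time: 12.78
eef_pos: [0.463, 0.1586, 0.185]
tcp_rot: [0.772, -0.636, -0.002, 0.002]
contact_force: [-0.1, -0.7, 0.3]
opening: 0.558
time: 13.37
eef_pos: [0.4663, 0.1558, 0.0877]
tcp_rot: [0.771, -0.637, -0.0, 0.001]
contact_force: [0.3, 0.5, -0.1]
opening: 0.553
-0.013 w 45.898804176021365 h 47.0493254961821 cx -0.7832535226517217 cy -2.0657723074069265
-0.01 w 46.95677653184605 h 48.1338174917527 cx -0.7773520592378285 cy -0.39595456086759934
-0.008 w 47.662091435729174 h 48.85681215546644 cx -0.7734177502952306 cy 0.7172572701586166
t 13.42 pos [0.4669 0.156  0.0884] F [-0.2389  0.8028 -0.225 ] open 0.56 az -79.15
shift [ 0.0017 -0.0015  0.0354] rows>= 1.0
dr [-0.0002 -0.0004 -0.001 ]
```

View pics/w11c.png

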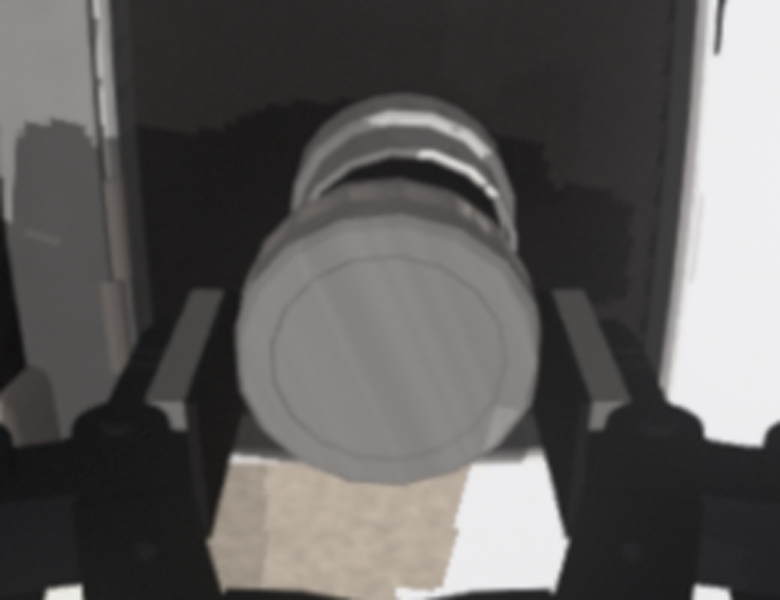

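The rim sits slightly right of the held cap (crop x 405 against 388), which agrees with the computed +x shift. I correct for it and lower.

```bash
python3 -m jog '[{"grip":0.65,"xyz":[0.0023,-0.0015,0.006],"dr":[0,0,0]},{"grip":0.65,"xyz":[0.0023,-0.0015,0.012],"dr":[0,0,0]},{"grip":0.65,"xyz":[0.0023,-0.0015,0.012],"dr":[0,0,0]},{"grip":0.65,"xyz":[0.0023,-0.0015,0.018],"dr":[0,0,0]},{"grip":0.65,"xyz":[0.0023,-0.0015,0.022],"dr":[0,0,0]},{"grip":0.65,"xyz":[0.0023,-0.0015,0.025],"dr":[0,0,0]},{"grip":0.65,"xyz":[0.0023,-0.0015,0.025],"dr":[0,0,0]},{"grip":0.65,"xyz":[0.0023,-0.0015,0.025],"dr":[0,0,0]}]'
```

```text
time: 14.08
eef_pos: [0.4672, 0.1542, 0.0614]
tcp_rot: [0.771, -0.637, -0.001, 0.001]
contact_force: [0.8, -0.8, 0.2]
opening: 0.554
```

```bash
python3 -m jog '[{"grip":0.65,"xyz":[0,0,0.003],"dr":[0,0,0]},{"grip":0.65,"xyz":[0,0,0.006],"dr":[0,0,0]},{"grip":0.65,"xyz":[0,0,0.008],"dr":[0,0,0]},{"grip":0.65,"xyz":[0,0,0.01],"dr":[0,0,0]},{"grip":0.65,"xyz":[0,0,0.01],"dr":[0,0,0]},{"grip":0.65,"xyz":[0,0,0.01],"dr":[0,0,0]}]'
```

```text
time: 14.58
eef_pos: [0.4689, 0.1539, 0.0547]
tcp_rot: [0.771, -0.637, 0.0, 0.001]
contact_force: [-3.0, -3.9, 15.6]
opening: 0.555
```

```bash
python3 -m jog '[{"grip":0.65,"xyz":[0,0,0.001],"dr":[0,0,0]},{"grip":0.65,"xyz":[0,0,0.002],"dr":[0,0,0]},{"grip":0.65,"xyz":[0,0,0.002],"dr":[0,0,0]},{"grip":0.65,"xyz":[0,0,0.002],"dr":[0,0,0]}]'
python3 -m jog '[{"grip":0.45,"xyz":[0,0,-0.004],"dr":[0,0,0]},{"grip":0.25,"xyz":[0,0,-0.005],"dr":[0,0,0]},{"grip":0.25,"xyz":[0,0,-0.005],"dr":[0,0,0]},{"grip":0.25,"xyz":[0,0,-0.005],"dr":[0,0,0]},{"grip":0.25,"xyz":[0,0,-0.02],"dr":[0,0,0]},{"grip":0.25,"xyz":[0,0,-0.05],"dr":[0,0,0]},{"grip":0.25,"xyz":[0,0,-0.09],"dr":[0,0,0]},{"grip":0.25,"xyz":[0,0,-0.13],"dr":[0,0,0]},{"grip":0.25,"xyz":[0,0,-0.15],"dr":[0,0,0]},{"grip":0.6,"xyz":[0,0,-0.15],"dr":[0,0,0]},{"grip":1,"xyz":[0,0,-0.15],"dr":[0,0,0]},{"grip":1,"xyz":[0,0,-0.15],"dr":[0,0,0]}]'
python3 -c "
from h import *
import pickle
st,im=snap('wrist','w12');pickle.dump((st,im),open('w12.pkl','wb'));print(st['eef_pos'],st['tcp_rot'])
st2,im=snap('scene');cv2.imwrite('pics/s12c.png',cv2.resize(im[140:320,330:490],None,fx=3.3,fy=3.3,interpolation=cv2.INTER_CUBIC))"
```

```text
time: 14.92
eef_pos: [0.469, 0.1539, 0.0546]
tcp_rot: [0.771, -0.636, -0.0, 0.002]
contact_force: [-8.6, -4.6, 27.3]
opening: 0.558
time: 15.92
eef_pos: [0.4663, 0.1542, 0.1974]
tcp_rot: [0.771, -0.637, -0.002, 0.002]
contact_force: [-0.2, -0.1, -0.4]
opening: 0.332
[0.4663 0.1542 0.1974] [ 0.7709 -0.6369 -0.0023  0.0025]
```

View pics/w12.png

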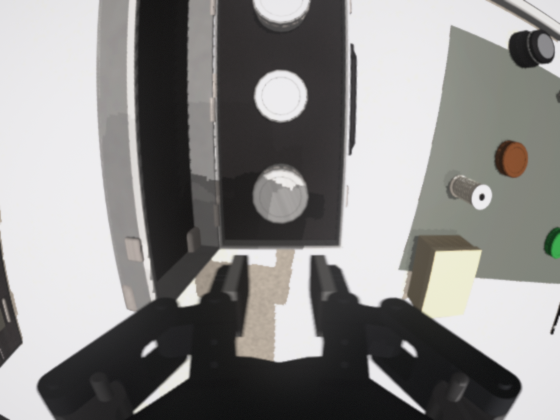

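View pics/s12c.png

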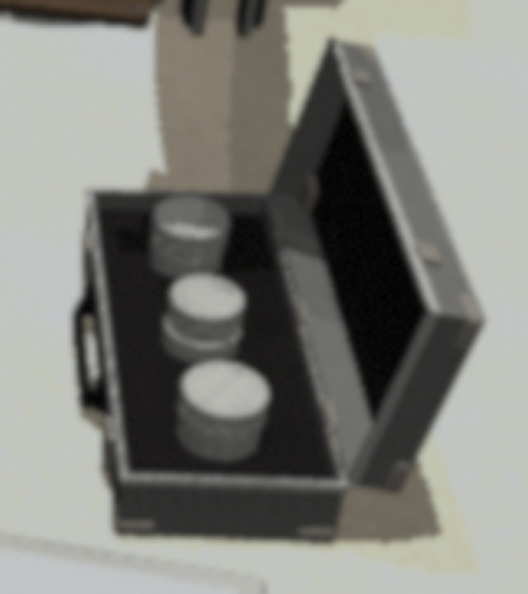

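Both caps are on and level (near at (280,194), mid at (280,96)), and the lid is still open. I check their heights across wrist views and find the lid.

Run:
```python
from h import *
import pickle
A=pickle.load(open('w8.pkl','rb'));B=pickle.load(open('w12.pkl','rb'))
def capfit(D,box,th):
    st,im=D;x0,y0,x1,y1=box;g=cv2.cvtColor(im,cv2.COLOR_BGR2GRAY)[y0:y1,x0:x1]
    s=cv2.resize(g,None,fx=6,fy=6,interpolation=cv2.INTER_CUBIC)
    cs,_=cv2.findContours((s>th).astype(np.uint8),cv2.RETR_EXTERNAL,cv2.CHAIN_APPROX_NONE)
    e=cv2.fitEllipse(cv2.convexHull(max(cs,key=cv2.contourArea)));return (np.array(e[0])+.5)/6-.5+[x0,y0],np.array(e[1])/6
a,b=capfit(A,(245,95,315,163),180),capfit(B,(245,62,315,130),180)
print(a,b,meet([ray("wrist",a[0],A[0]),ray("wrist",b[0],B[0])]))
# lid top edge in scene: corners
e=np.array([(345,42),(478,318)])/3.3+[330,140]; print("lid corner px scene",e)
im=cv2.imread('pics/top0.png')
r=np.array([.9829,.1839,0]);c=np.array([-.1839,.9829,0]) # row dir approx
m=np.array([.555,.1707,0]);hin=m+.061*c;hin[2]=.045
print("row az",np.degrees(np.arctan2(.1707-.1546,.555-.4687)))
for th in(1.75,1.2,1.0):
    # lid edge: shut at -0.122 c +.03 z from the hinge; rotate opening by th about row dir
    v=np.array([-.122,.03]);v2=np.array([v[0]*np.cos(th)+v[1]*np.sin(th), -v[0]*np.sin(th)+v[1]*np.cos(th)])
    print(th,"edge rel (c,z)",v2,"world",hin+v2[0]*c+np.array([0,0,v2[1]]))
```

```text
(array([279.8145, 128.8374]), array([50.9348, 51.6288])) (array([280.5471,  95.386 ]), array([50.3945, 51.5842])) (array([0.5545, 0.1708, 0.0572]), [np.float64(0.0783251008570788), np.float64(0.07832510085711597)])
lid corner px scene [[434.5455 152.7273]
 [474.8485 236.3636]]
row az 10.567535415528154
1.75 edge rel (c,z) [0.0513 0.1147] world [0.5344 0.281  0.1597]
1.2 edge rel (c,z) [-0.0162  0.1246] world [0.5468 0.2147 0.1696]
1.0 edge rel (c,z) [-0.0407  0.1189] world [0.5513 0.1907 0.1639]
```

Two views of the mid cap give 0.057 for its top on a short baseline, accurate to about ±5 mm, so it isn't standing proud. Seated should be 0.0635, and the hard stops agree with that. Now I go over the lid, turning 90° so the fingers' narrow side pushes, and come down behind it.

```bash
python3 -m jog '[{"grip":1,"xyz":[0,0,-0.03],"dr":[0,0,-0.1]},{"grip":1,"xyz":[0,0,-0.06],"dr":[0,0,-0.22]},{"grip":1,"xyz":[0,0,-0.08],"dr":[0,0,-0.34]},{"grip":1,"xyz":[0,0,-0.09],"dr":[0,0,-0.46]},{"grip":1,"xyz":[0,0,-0.09],"dr":[0,0,-0.58]},{"grip":1,"xyz":[-0.02,-0.005,-0.09],"dr":[0,0,-0.7]},{"grip":1,"xyz":[-0.04,-0.01,-0.09],"dr":[0,0,-0.82]},{"grip":1,"xyz":[-0.06,-0.015,-0.09],"dr":[0,0,-0.94]},{"grip":1,"xyz":[-0.08,-0.02,-0.09],"dr":[0,0,-1.06]},{"grip":1,"xyz":[-0.1,-0.025,-0.09],"dr":[0,0,-1.18]},{"grip":1,"xyz":[-0.12,-0.03,-0.09],"dr":[0,0,-1.3]},{"grip":1,"xyz":[-0.14,-0.03,-0.09],"dr":[0,0,-1.42]}]'
python3 -c "
from h import *
go([.5278,.3162,.26],10.6)"
```

```text
time: 17.02
eef_pos: [0.4705, 0.2982, 0.2868]
tcp_rot: [1.0, 0.022, -0.003, 0.001]
contact_force: [0.5, 0.5, -0.2]
opening: -0.001
t 17.02 pos [0.4705 0.2982 0.2868] F [ 0.5059  0.5112 -0.2223] open -0.001 az 2.56
shift [ 0.0582 -0.0154  0.0264] rows>= 2.0
dr [ 0.0014  0.0069 -0.1404]
```

```bash
python3 -m jog '[{"grip":1,"xyz":[0.028,-0.009,0],"dr":[0,0,-0.1]},{"grip":1,"xyz":[0.058,-0.018,0],"dr":[0,0,-0.15]},{"grip":1,"xyz":[0.058,-0.018,0],"dr":[0,0,-0.15]},{"grip":1,"xyz":[0.058,-0.018,0],"dr":[0,0,-0.15]},{"grip":1,"xyz":[0.058,-0.018,0],"dr":[0,0,-0.15]}]'
python3 -c "
from h import *
st,im=snap('wrist','w13')
st2,im=snap('scene');cv2.imwrite('pics/s13.png',cv2.resize(im[60:300,320:560],None,fx=2.4,fy=2.4,interpolation=cv2.INTER_CUBIC))
go([.5278,.3162,.12],10.6)"
```

```text
time: 17.43
eef_pos: [0.5273, 0.3174, 0.2871]
tcp_rot: [0.996, 0.094, -0.003, 0.001]
contact_force: [-0.4, 0.7, -0.4]
opening: -0.004
t 17.53 pos [0.5272 0.3174 0.2886] F [ 0.0541 -0.384   1.3092] open -0.001 az 10.8
shift [0.0011 0.0012 0.1686] rows>= 5.0
dr [0.0002 0.0045 0.0036]
```

View pics/w13.png

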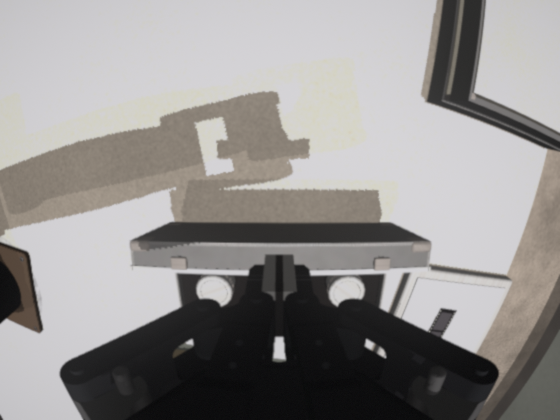

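View pics/s13.png

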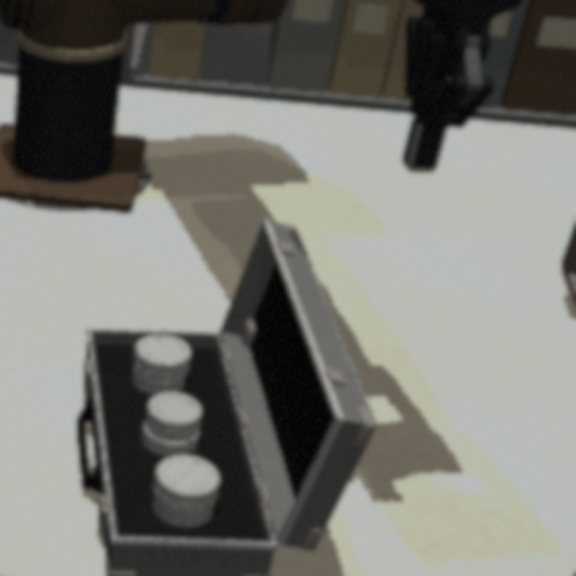

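The lid's outer top edge is the line at rows 240–241 in the wrist picture, from (132,241) to (430,241). I put that into world coordinates.

```bash
python3 -c "
from h import *
st=ctrl.get_state()
for px in((135,241),(280,241),(428,241),(280,270)):
    p=plane(*ray('wrist',px,st),.16);print(px,p, 'tool',totool(p-st['eef_pos'],st))
p=plane(*ray('scene',(434.5,152.7)),.16);q=plane(*ray('scene',(474.8,236.4)),.16);print(p,q)
"
```

```text
(135, 241) [0.3963 0.2537 0.16  ] tool [-0.14    0.038   0.1293]
(280, 241) [0.534  0.2823 0.16  ] tool [0.0007 0.0357 0.1286]
(428, 241) [0.6756 0.3072 0.16  ] tool [0.1444 0.0377 0.128 ]
(280, 270) [0.5395 0.2534 0.16  ] tool [0.0007 0.0652 0.1286]
[0.3933 0.2356 0.16  ] [0.6797 0.3041 0.16  ]
```

The edge's middle lies at (0.534,0.282,0.16), 1 mm from the prediction, and the length is about 288 mm, which fits. That leaves it 36 mm ahead in tool y. I descend behind it.

```bash
python3 -m jog '[{"grip":1,"xyz":[0,0,0.035],"dr":[0,0,0]},{"grip":1,"xyz":[0,0,0.075],"dr":[0,0,0]},{"grip":1,"xyz":[0,0,0.115],"dr":[0,0,0]},{"grip":1,"xyz":[0,0,0.145],"dr":[0,0,0]},{"grip":1,"xyz":[0,0,0.165],"dr":[0,0,0]},{"grip":1,"xyz":[0,0,0.165],"dr":[0,0,0]},{"grip":1,"xyz":[0,0,0.165],"dr":[0,0,0]}]'
python3 -m jog '[{"grip":1,"xyz":[0,0.006,0],"dr":[0,0,0]},{"grip":1,"xyz":[0,0.012,0],"dr":[0,0,0]},{"grip":1,"xyz":[0,0.018,0],"dr":[0,0,0]},{"grip":1,"xyz":[0,0.024,0],"dr":[0,0,0]},{"grip":1,"xyz":[0,0.03,0],"dr":[0,0,0]},{"grip":1,"xyz":[0,0.036,0],"dr":[0,0,0]},{"grip":1,"xyz":[0,0.042,0],"dr":[0,0,0]},{"grip":1,"xyz":[0,0.046,0],"dr":[0,0,0]}]'
python3 -c "
from h import *
st2,im=snap('scene');cv2.imwrite('pics/s14.png',cv2.resize(im[60:300,320:560],None,fx=2.4,fy=2.4,interpolation=cv2.INTER_CUBIC))"
```

```text
time: 18.12
eef_pos: [0.5265, 0.3172, 0.1238]
tcp_rot: [0.996, 0.094, -0.003, 0.0]
contact_force: [0.4, 0.6, 0.5]
opening: -0.002
time: 18.78
eef_pos: [0.5369, 0.273, 0.1272]
tcp_rot: [0.996, 0.094, -0.001, -0.001]
contact_force: [-7.4, 3.0, 13.3]
opening: 0.002
```

View pics/s14.png

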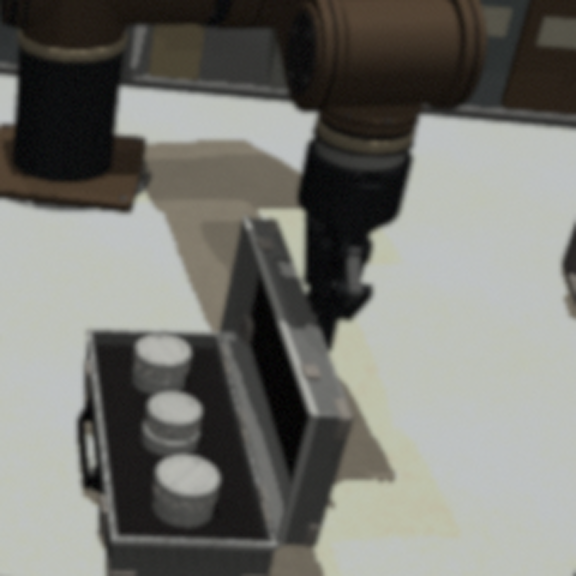

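The lid is moving, now close to vertical. There is an upward force of 13 N, probably the edge rubbing up the finger or knuckle. I raise the fingers a little while pushing on.

```bash
python3 -m jog '[{"grip":1,"xyz":[0,0,-0.008],"dr":[0,0,0]},{"grip":1,"xyz":[0,0,-0.015],"dr":[0,0,0]},{"grip":1,"xyz":[0,0.002,-0.015],"dr":[0,0,0]},{"grip":1,"xyz":[0,0.006,-0.015],"dr":[0,0,0]},{"grip":1,"xyz":[0,0.01,-0.015],"dr":[0,0,0]}]'
python3 -c "
from h import *
st2,im=snap('scene');cv2.imwrite('pics/s15.png',cv2.resize(im[60:300,320:560],None,fx=2.4,fy=2.4,interpolation=cv2.INTER_CUBIC))"
```

```text
time: 19.25
eef_pos: [0.5384, 0.2626, 0.1395]
tcp_rot: [0.996, 0.094, -0.001, -0.0]
contact_force: [0.9, 1.5, 2.4]
opening: 0.004
```

View pics/s15.png

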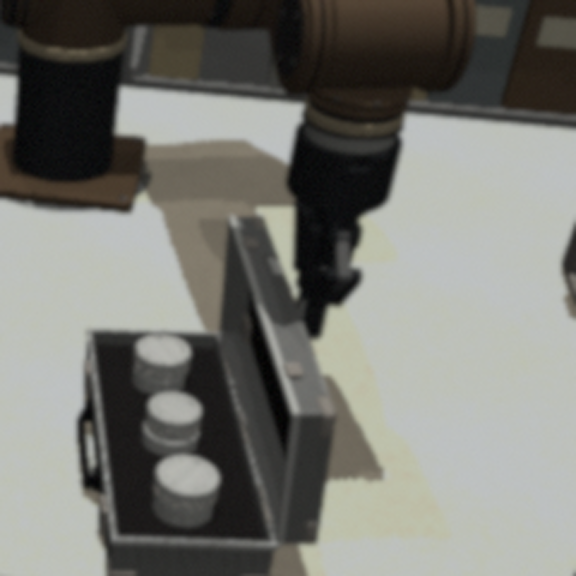

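Forces are small and the lid is close to upright. I push further until it's past balance.

```bash
python3 -m jog '[{"grip":1,"xyz":[0,0.005,0],"dr":[0,0,0]},{"grip":1,"xyz":[0,0.01,0],"dr":[0,0,0]},{"grip":1,"xyz":[0,0.015,0],"dr":[0,0,0]},{"grip":1,"xyz":[0,0.02,0],"dr":[0,0,0]},{"grip":1,"xyz":[0,0.025,0],"dr":[0,0,0]},{"grip":1,"xyz":[0,0.03,0],"dr":[0,0,0]},{"grip":1,"xyz":[0,0.035,0],"dr":[0,0,0]},{"grip":1,"xyz":[0,0.039,0],"dr":[0,0,0]},{"grip":1,"xyz":[0,0.043,0],"dr":[0,0,0]}]'
python3 -c "
from h import *
st2,im=snap('scene');cv2.imwrite('pics/s16.png',cv2.resize(im[60:300,320:560],None,fx=2.4,fy=2.4,interpolation=cv2.INTER_CUBIC))"
```

```text
time: 20.05
eef_pos: [0.5461, 0.2197, 0.139]
tcp_rot: [0.996, 0.094, -0.002, 0.0]
contact_force: [-0.9, -0.8, 0.9]
opening: 0.002
```

View pics/s16.png

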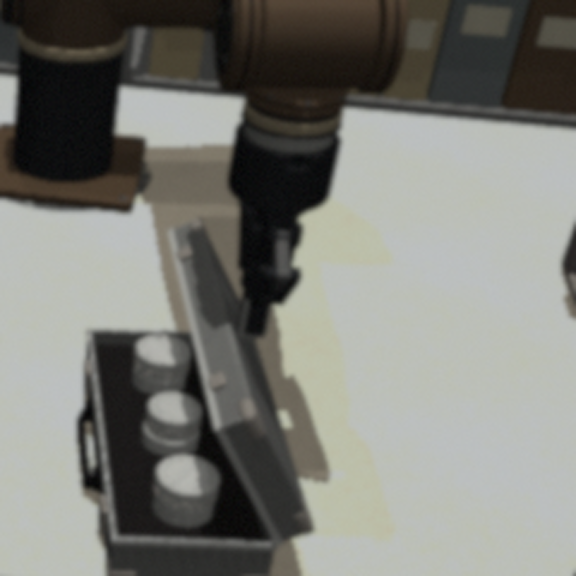

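The lid has tipped away from the fingers. I lift clear and let it fall.

```bash
python3 -m jog '[{"grip":1,"xyz":[0,0.005,0],"dr":[0,0,0]},{"grip":1,"xyz":[0,0.01,0],"dr":[0,0,0]},{"grip":1,"xyz":[0,0.01,-0.02],"dr":[0,0,0]},{"grip":1,"xyz":[0,0.01,-0.05],"dr":[0,0,0]},{"grip":1,"xyz":[0,0.01,-0.09],"dr":[0,0,0]},{"grip":1,"xyz":[0,0.01,-0.13],"dr":[0,0,0]},{"grip":1,"xyz":[0,0.01,-0.16],"dr":[0,0,0]},{"grip":1,"xyz":[0,0.01,-0.16],"dr":[0,0,0]},{"grip":1,"xyz":[0,0.01,-0.16],"dr":[0,0,0]},{"grip":1,"xyz":[0,0.01,-0.16],"dr":[0,0,0]},{"grip":1,"xyz":[0,0.01,-0.16],"dr":[0,0,0]},{"grip":1,"xyz":[0,0.01,-0.16],"dr":[0,0,0]}]'
python3 -m jog '[{"grip":1,"xyz":[0,0,0],"dr":[0,0,0]},{"grip":1,"xyz":[0,0,0],"dr":[0,0,0]},{"grip":1,"xyz":[0,0,0],"dr":[0,0,0]},{"grip":1,"xyz":[0,0,0],"dr":[0,0,0]},{"grip":1,"xyz":[0,0,0],"dr":[0,0,0]},{"grip":1,"xyz":[0,0,0],"dr":[0,0,0]},{"grip":1,"xyz":[0,0,0],"dr":[0,0,0]},{"grip":1,"xyz":[0,0,0],"dr":[0,0,0]},{"grip":1,"xyz":[0,0,0],"dr":[0,0,0]},{"grip":1,"xyz":[0,0,0],"dr":[0,0,0]},{"grip":1,"xyz":[0,0,0],"dr":[0,0,0]},{"grip":1,"xyz":[0,0,0],"dr":[0,0,0]}]'
python3 -c "
from h import *
st,im=snap('scene','s17')
cv2.imwrite('pics/s17c.png',cv2.resize(im[150:310,330:490],None,fx=3.7,fy=3.7,interpolation=cv2.INTER_CUBIC))
st,im=snap('top','t17')"
```

```text
time: 21.1
eef_pos: [0.5477, 0.2104, 0.2968]
tcp_rot: [0.996, 0.094, -0.004, 0.0]
contact_force: [0.4, 0.7, -0.8]
opening: 0.004
time: 22.1
eef_pos: [0.5486, 0.2107, 0.2993]
tcp_rot: [0.996, 0.094, -0.002, 0.0]
contact_force: [0.3, 0.0, 0.7]
opening: -0.0
```

View pics/s17.png

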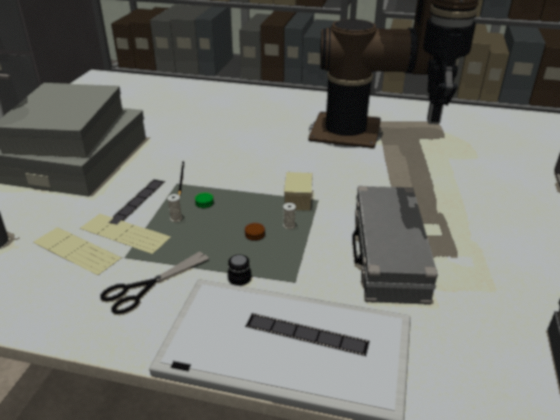

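View pics/s17c.png

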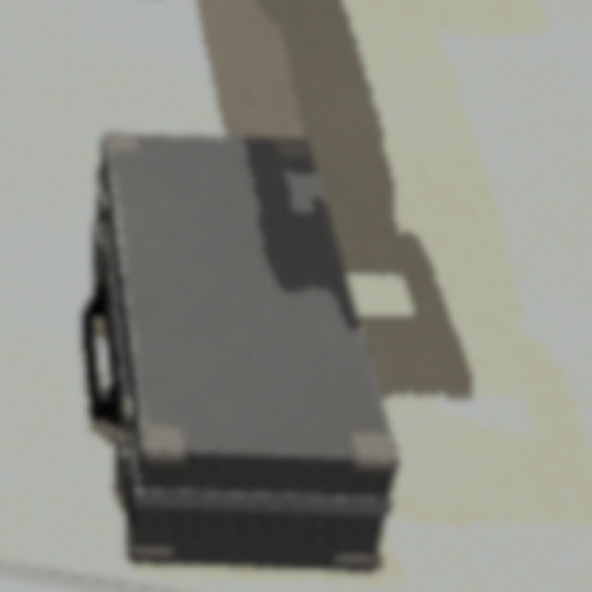

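View pics/t17.png

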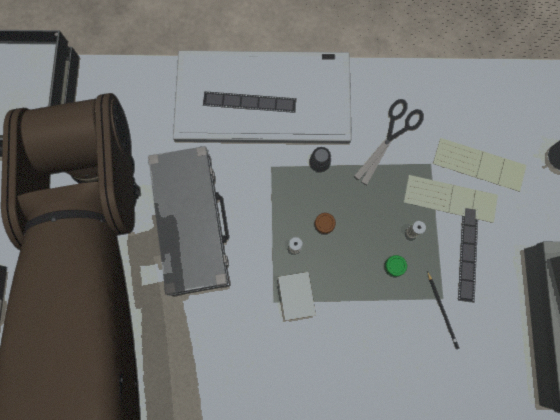

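The lid is shut in both views (top (190,220)), and nothing else on the desk appears to have moved. I check the lid's latch-side corner heights and the neighbours' positions numerically.

Run:
```python
from h import *
a=cv2.imread('pics/t17.png')
cv2.imwrite('pics/t17c.png',cv2.resize(a[135:305,135:245],None,fx=3.5,fy=3.5,interpolation=cv2.INTER_CUBIC))
# predicted top corners for shut lid
az=np.radians(10.57);r=np.array([np.cos(az),np.sin(az),0]);c=np.array([-np.sin(az),np.cos(az),0]);h=np.array([.5438,.2307,.045])
for n,s in (("far",.146),("near",-.146)):
  for w in(0,-.122):
    for th in (0,.08):
      v=np.array([w*np.cos(th)+.03*np.sin(th),-w*np.sin(th)+.03*np.cos(th)])
      X=h+s*r+v[0]*c+[0,0,v[1]];print(n,w,th,"scene crop",((proj("scene",X)-[330,150])*3.7).round(0),"top",proj("top",X).round(1))
b=cv2.imread('pics/top0.png')
d=cv2.cvtColor(cv2.absdiff(a,b),cv2.COLOR_BGR2GRAY)[:,270:]
cs,_=cv2.findContours((d>40).astype(np.uint8),cv2.RETR_EXTERNAL,cv2.CHAIN_APPROX_NONE)
print([tuple(np.array(cv2.boundingRect(k))+[270,0,0,0]) for k in cs if cv2.contourArea(k)>15])
```

```text
far 0 0 scene crop [399. 455.] top [147.1 155.2]
far 0 0.08 scene crop [404. 456.] top [146.  155.4]
far -0.122 0 scene crop [144. 446.] top [204.7 145.8]
far -0.122 0.08 scene crop [151. 431.] top [202.7 144.4]
near 0 0 scene crop [309. 135.] top [163.9 294.1]
near 0 0.08 scene crop [313. 135.] top [162.7 294.3]
near -0.122 0 scene crop [105. 128.] top [225.2 283.3]
near -0.122 0.08 scene crop [111. 115.] top [223.2 283.2]
[(np.int64(483), np.int64(407), np.int64(77), np.int64(13)), (np.int64(270), np.int64(389), np.int64(75), np.int64(31)), (np.int64(347), np.int64(250), np.int64(16), np.int64(17)), (np.int64(363), np.int64(188), np.int64(21), np.int64(20))]
```

View pics/t17c.png

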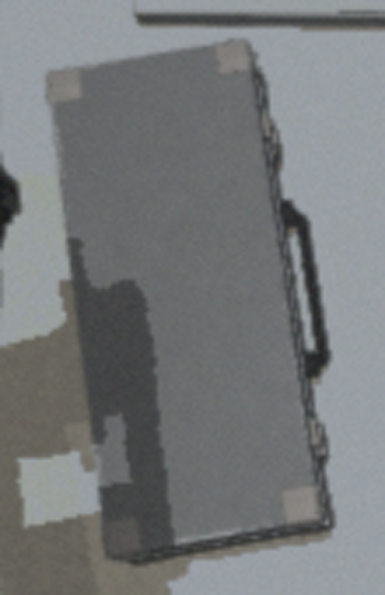

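Both latch-side corners sit at the shut prediction or slightly lower (far (142,457) against (144,446); propped by 0.08 rad it would be 431). On the rest of the desk, only the two cap spots and the robot's own regions differ from the first picture. I hand in.

```bash
python3 -c "
from plant import ctrl
s=ctrl.get_state();print(s['time'],s['contact_force'])
print(ctrl.sign_off())"
```

```text
22.2 [0.08036243 0.09798747 0.45844874]
the job is handed in; nothing more can be done
None
```

Both caps are on their canisters, the lid is shut, and I handed the job in at 22.2 s with the gripper empty and touching nothing.

- **Caps:** The narrow cap went on the middle canister (38.5 mm neck) and the wide one on the near canister (43 mm neck). Each slid on without resistance and I pressed it to a hard stop, at 18 N and 27 N. The gripper opening differed by about 4.3 mm between the two, confirming which cap was which.
- **Lid:** I pushed it over from behind and it fell shut. Both latch-side corners lie at or slightly below the positions predicted for a shut lid, so nothing is holding it up.
- **Rest of the desk:** Comparing the first and last top pictures right of the case, only the two cap spots and the areas around the robot changed.

**Weaker checks:**
- **Cap height:** Triangulating the middle cap's top gave 0.057 m against 0.0635 m expected. The two views were close together, so that is only good to about 5 mm. I relied on the hard stops and the lid closing instead. I did not triangulate the near cap's height.
- **Push on the lid:** An upward force of about 13 N appeared briefly during the first push. It dropped to about 2 N once I raised the fingers.

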